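Hang the spigot rings on the hook, nested in order

TASK

Hang the three flanged rings from the rack on the hook of the stand, one at a time: first the largest, pushed right back against the post, then the medium, then the smallest, each pushed home along the hook until its boss sits fully in the recess of the ring behind it. The stand is not fixed, so push gently and leave it where it is; leave the spray can, the tape roll and the square bar alone.

Things in the scene. Friction and masses are not known exactly. Their poses are not given: they have to be found in the camera images.
- ring_large: Largest ring: plain aluminium flange ring, 150 mm outside diameter, 60 mm bore, about 0.36 kg. Origin on the bore axis in the flange's back face; +x along the axis to the back, y and z in its plane (it may roll about x). The flange is x = -10 to 0 mm; the bore runs x = -5 to +5 mm. Starts on edge in a rack slot, its back (boss) away from the robot.
- ring_large_boss (a point): Centre of the end of this ring's boss, which stands 5 mm out of the back face: 73 mm diameter, its last 2 mm stepped down to 69 mm.
- ring_large_recess (a point): Centre of the floor of the round recess in this ring's front face, 80 mm diameter, 5 mm deep; it takes the boss of the next ring. Nested rings have origins 10 mm apart along x (15 mm if the boss has not entered).
- ring_medium: Medium ring: plain aluminium flange ring, 130 mm outside diameter, 60 mm bore, about 0.28 kg. Origin on the bore axis in the flange's back face; +x along the axis to the back, y and z in its plane (it may roll about x). The flange is x = -10 to 0 mm; the bore runs x = -5 to +5 mm. Starts on edge in a rack slot, its back (boss) away from the robot.
- ring_medium_boss (a point): Centre of the end of this ring's boss, which stands 5 mm out of the back face: 73 mm diameter, its last 2 mm stepped down to 69 mm.
- ring_medium_recess (a point): Centre of the floor of the round recess in this ring's front face, 80 mm diameter, 5 mm deep; it takes the boss of the next ring. Nested rings have origins 10 mm apart along x (15 mm if the boss has not entered).
- ring_small: Smallest ring: plain aluminium flange ring, 110 mm outside diameter, 60 mm bore, about 0.20 kg. Origin on the bore axis in the flange's back face; +x along the axis to the back, y and z in its plane (it may roll about x). The flange is x = -10 to 0 mm; the bore runs x = -5 to +5 mm. Starts on edge in a rack slot, its back (boss) away from the robot.
- ring_small_boss (a point): Centre of the end of this ring's boss, which stands 5 mm out of the back face: 73 mm diameter, its last 2 mm stepped down to 69 mm.
- ring_small_recess (a point): Centre of the floor of the round recess in this ring's front face, 80 mm diameter, 5 mm deep; it takes the boss of the next ring. Nested rings have origins 10 mm apart along x (15 mm if the boss has not entered).
- rack: Fixed wire rack, base 200 x 120 mm; origin under its centre; x runs across its three slots, 64 mm apart. Each slot holds one ring, its plane along the rack's y and z, between uprights at y = +-44 mm that reach 62 mm above the table. Which ring is in which slot varies. Lift a ring straight up 65 mm or more to clear the uprights.
- stand: Loose steel stand, about 4 kg: it slides or tips if pushed with more than about 25 N at the hook. Base 200 (x) x 150 (y) x 14 mm; origin under its centre; +x from the hook's tip to the post, away from the robot. Post 50 mm wide, 160 mm high, front face at x = +40 mm. The hook is a level 12 mm round bar, top 150 mm above the table, along -x from the post.
- hook_root (a point): Point on the bar's top at the post's front face; axes as the stand's. A ring on the bar has its origin 30 mm below this height. All home, the origins lie at x = -5 (large), -15 (medium) and -25 mm (small). Rings rub on the bar: pushed above the bar they tip and jam; pushed on both sides of the bar, just below its height, 35 mm or more out, they slide with some 5 N.
- hook_tip (a point): Outermost end of the hook, 120 mm in front of the post's face (-x), at the top of its upturned tip; the tip rises 10 mm above the top of the bar over the last 16 mm.
- spray_can: Bystander: spray can standing upright, 52 mm diameter, 188 mm high; origin at its underside.
- tape_roll: Bystander: roll of masking tape lying flat, 96 mm diameter, 20 mm high; origin at its underside.
- square_bar: Bystander: steel square bar stub standing on end, 34 x 34 x 82 mm high; origin at its underside.

How it is judged:
By the outcome, as a careful person would: the job done as asked, in the order asked, and still so for the second after the job is handed in, with the robot touching nothing.
It also fails if it takes over 72 s, if anything falls off the work surface, if the arm or the gripper's body presses on something with over 40 N, if the wrist force passes 120 N, or if a joint passes its speed limit or range.

ROBOT

A 6-joint arm with a two-finger parallel gripper is mounted at the origin on a cart in front of the work surface, level with it; the furniture and walls round the work are solid. World frame = base frame: x ahead of the robot, y to its left, z up, the work surface at z = 0. Lengths are in mm, angles in rad, forces in N, time in s.
With the tool pointing down it reaches from about 350 to 925 mm from the base axis. Payload 6.4 kg.
Tool frame: the origin (TCP) lies midway between the tips of the shut fingers; the grasp point (between the pads) lies robot.hold_point_z behind it (robot.hold_point_z is the distance from the TCP to the grasp point, in mm); y points along the fingers, x is the direction in which the jaws open and shut, and the axes are right-handed (so a half turn about y gives the same grasp; the last joint's range is limited). The gripper opens to 94 mm and grips with 3 to 60 N. Pads are 16 mm wide; open, the fingers measure 119 mm over their backs; the gripper's body (75 mm by 177 mm) begins 78 mm behind the grasp point.
Start: joints at [1.08, 0.245, 1.558, -0, 1.339, -0.174], TCP at [202.49, 617.666, 205.455] pointing down, gripper open.
Joint ranges: [-3.13, 3.13], [-1.02, 2.26], [0.13, 2.54], [-0.95, 4.09], [0.21, 2.88], [-2.74, 2.74]. Speed limits (rad/s): [2.57, 2.57, 3.14, 3.14, 3.14, 3.14].

INTERFACE

Orientations are given as a unit quaternion [x, y, z, w].
In Python, from plant import robot, capture, camera_model gives the robot as it stands.
- The arm moves only by the tool move_arm, never from a script. Its arguments are lists of equal length, an entry for each row: "fingers": the opening, from 0 (shut) to 1 (fully open); "delta_pos": the shift along the tool's x, y, z in mm, a list of three; "rotation": the turn, a rotation vector about the tool's x, y, z in rad, a list of three. In form: {"fingers": [fingers, ...], "delta_pos": [[dx, dy, dz], ...], "rotation": [[wx, wy, wz], ...]}. A call has 1 to 8 rows; each row shifts and turns the commanded pose from where the row before left it, along the tool's axes as they then stand; what a row does not reach is not made up. A row lasts 1/8 s, in which the tool goes at most 62.5 mm and 10.7 degrees, less where a joint would pass 70% of its speed; a pose out of reach is approached as far as the arm can. A call with a gripper value outside its range is refused whole. The fingers move at their own pace and stop on an object; "newtons" is the grip in N (left out, the last holds). Time passes only in rows, so rows that do not move let the fingers close. It gives the time, the measured TCP pose, the force and the opening at its end, in the units of the state.
- robot.observe(): the state, without advancing time (a new reading comes with each control period).
- capture(name): name is "side" or "top"; returns the picture (400x640x3 uint8, red, green, blue); there is no depth.
- camera_model(name): a dict with "K" (3x3 intrinsics, pixels), "extrinsics" (4x4, takes a point from world to camera coordinates). Camera axes: x right, y down, z forward; pixel columns grow to the right and rows downward; lengths in mm; the calibration is good to about 2 mm. A picture is of the moment at which its call begins. camera_model takes no time and is no camera call.
- robot.sign_off(): hands the job in, once; it reports no verdict.
The state is a dict: "time_s": time; "qpos": joint angles; "joint_velocities": joint speeds; "tau": joint torques, N m; "eef_pos": TCP position; "tcp_rot": TCP orientation; "wrist_force": force on the tool from outside, world axes, zero at the start; "torque": the same for the moment, N m; "opening": finger opening in mm.
Only numpy, scipy, OpenCV 4.12 (cv2) and the standard library are available. Lean on these libraries where they do the work, as an engineer would, in place of code of your own. Each camera call takes 0.05 s, during which the arm holds its last target.

## Working session

There is one attempt and no reset: what is moved stays moved. The work goes in short steps, Python scripts to look and compute and a tool call to move; the robot and the scene stay as the last step left them, time stands still between calls to the robot, and variables do not carry over. Pictures are saved under pics/ and viewed, and the job is handed in when it is done.

Besides the shell and the picture viewer there is one more tool, called by a JSON object that holds its "method" and its "body", one argument or row to a line. move_arm: Moves the arm, as the interface text tells. Its arguments: {"type":"object","properties":{"fingers":{"type":"array"},"delta_pos":{"type":"array"},"rotation":{"type":"array"},"newtons":{"type":"number"}},"required":["fingers","delta_pos","rotation"]}

```bash
ls; mkdir -p pics; python3 - <<'E'
from plant import robot, capture, camera_model
import cv2, numpy as np
print(robot.observe()); print(robot.hold_point_z)
for n in ("side","top"):
    im=capture(n); cv2.imwrite(f"pics/{n}0.png",im[:,:,::-1])
    m=camera_model(n); print(n,np.round(m["K"],2).tolist(),np.round(m["extrinsics"],4).tolist())
E
```

```text
pics
{'time_s': 0.0, 'qpos': array([ 1.07990023e+00,  2.45786748e-01,  1.55901691e+00, -2.46525039e-05,
        1.33872463e+00, -1.74128615e-01]), 'joint_velocities': array([ 0.00214686,  0.0006412 , -0.00095837, -0.0008917 , -0.00037262,
       -0.00094841]), 'tau': array([ 8.55382987e-04, -4.15833163e+01, -3.14609814e+01,  6.85727410e-02,
        3.31322802e-02, -1.63731352e-04]), 'eef_pos': array([202.19736107, 617.10483725, 204.3613054 ]), 'tcp_rot': array([ 0.57290856,  0.41427034, -0.41549364, -0.57229442]), 'wrist_force': array([-0.78729302,  0.20687715, -0.76365969]), 'torque': array([0.0150173 , 0.03428044, 0.05913705]), 'opening': 94.12964637231852}
18.8
side [[374.97, 0.0, 323.66], [0.0, 374.97, 199.7], [0.0, 0.0, 1.0]] [[-0.9709, -0.2395, -0.0018, 533.8264], [-0.1071, 0.4411, -0.8911, 223.5658], [0.2142, -0.8649, -0.4539, 878.1484], [0.0, 0.0, 0.0, 1.0]]
top [[370.95, 0.0, 318.05], [0.0, 370.95, 203.78], [0.0, 0.0, 1.0]] [[0.021, -0.9993, 0.0313, -105.1142], [-0.9921, -0.0248, -0.1233, 581.1234], [0.124, -0.0285, -0.9919, 1092.2737], [0.0, 0.0, 0.0, 1.0]]
```

View pics/side0.png

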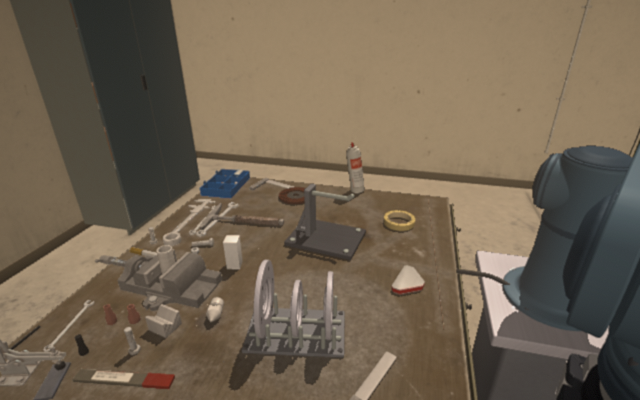

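View pics/top0.png

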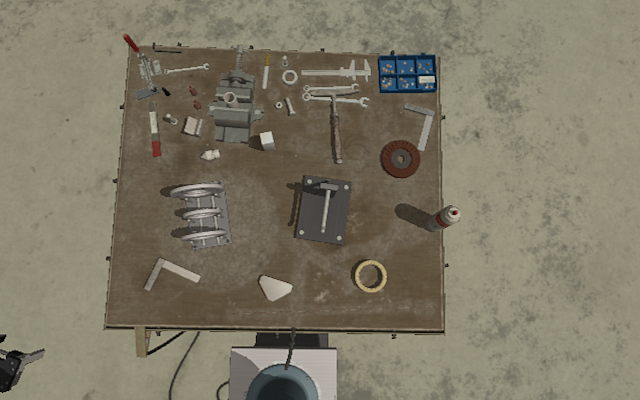

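```bash
python3 - <<'E'
from scipy.spatial.transform import Rotation as R
import numpy as np
print(R.from_quat([0.57290856,  0.41427034, -0.41549364, -0.57229442]).as_matrix().round(3))
from plant import camera_model
for n in ("side","top"):
    E=camera_model(n)["extrinsics"]; print(n,-E[:3,:3].T@E[:3,3])
E
```

```text
[[ 0.311 -0.001 -0.95 ]
 [ 0.95  -0.002  0.311]
 [-0.002 -1.     0.   ]]
side [354.14074627 788.78537334 598.7477804 ]
top [ 443.33307224  -59.53460543 1158.32930939]
```

The top view shows the rack near (203,215) with 3 rings, and the stand near (323,210) with its hook pointing down the image, toward the robot. I'll zoom in for details.

```bash
python3 - <<'E'
import cv2
t=cv2.imread("pics/top0.png"); s=cv2.imread("pics/side0.png")
cv2.imwrite("pics/t_rack.png",cv2.resize(t[170:260,155:245],None,fx=6.5,fy=6.5,interpolation=cv2.INTER_CUBIC))
cv2.imwrite("pics/t_stand.png",cv2.resize(t[165:255,280:370],None,fx=6.5,fy=6.5,interpolation=cv2.INTER_CUBIC))
cv2.imwrite("pics/s_rack.png",cv2.resize(s[250:370,230:360],None,fx=5,fy=5,interpolation=cv2.INTER_CUBIC)[:600])
cv2.imwrite("pics/s_stand.png",cv2.resize(s[165:265,275:385],None,fx=6,fy=6,interpolation=cv2.INTER_CUBIC)[:600])
E
```

```text
(no output)
```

View pics/t_rack.png

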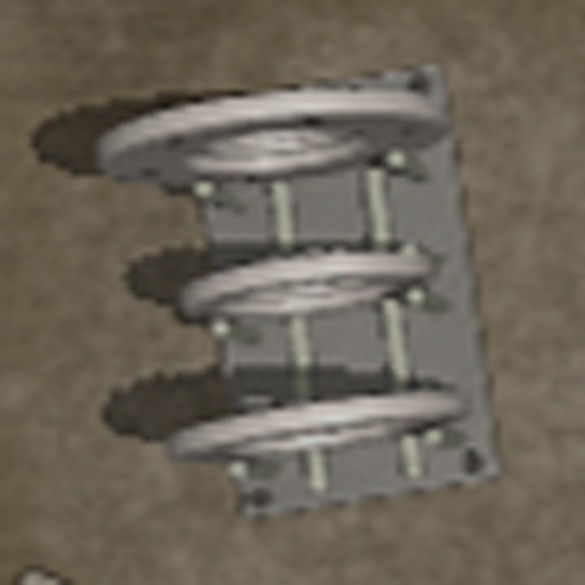

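View pics/t_stand.png

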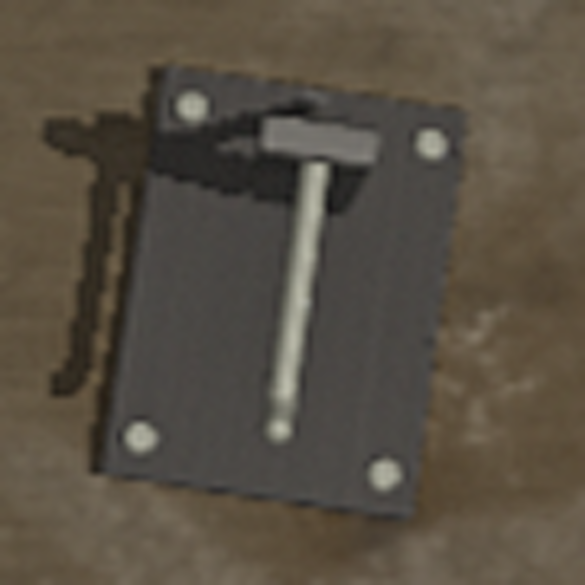

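View pics/s_rack.png

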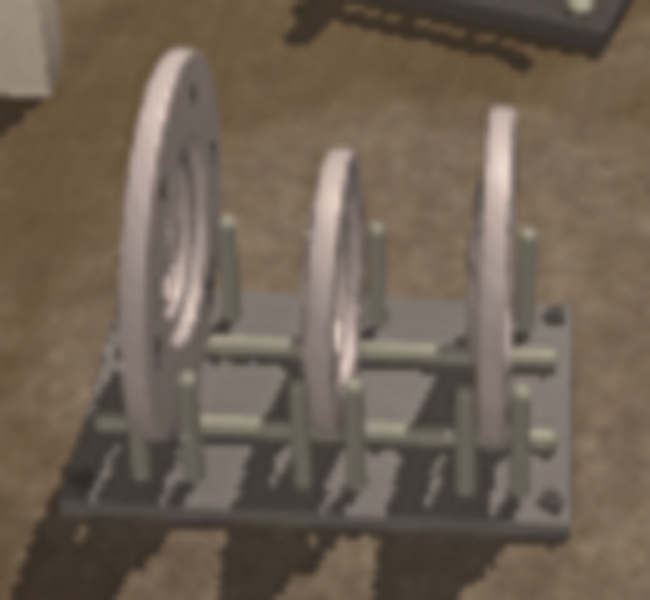

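View pics/s_stand.png

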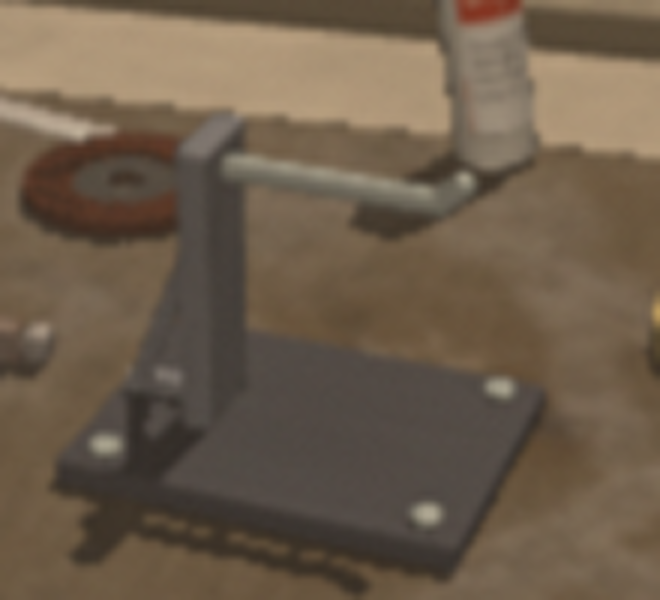

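```bash
cat > h.py <<'E'
import numpy as np, cv2
from plant import robot, capture, camera_model
from scipy.spatial.transform import Rotation as R
CM={n:camera_model(n) for n in("side","top")}
def ray(n,uv):
    K=CM[n]["K"];E=np.array(CM[n]["extrinsics"]);d=np.linalg.inv(K)@[uv[0],uv[1],1]
    return -E[:3,:3].T@E[:3,3], E[:3,:3].T@d
def onz(n,uv,z):
    c,d=ray(n,uv); return c+d*(z-c[2])/d[2]
def onplane(n,uv,p,nn):
    c,d=ray(n,uv); return c+d*(np.dot(nn,p-c)/np.dot(nn,d))
def tri(uvs,uvt):
    c1,d1=ray("side",uvs);c2,d2=ray("top",uvt)
    A=np.stack([d1,-d2],1);t=np.linalg.lstsq(A,c2-c1,rcond=None)[0]
    a,b=c1+d1*t[0],c2+d2*t[1];return (a+b)/2,np.linalg.norm(a-b)
def proj(n,p):
    E=np.array(CM[n]["extrinsics"]);q=CM[n]["K"]@(E[:3,:3]@np.asarray(p)+E[:3,3]);return q[:2]/q[2]
def zt(u,v,o,f): return ((u+.5)/f-.5+o[0],(v+.5)/f-.5+o[1])
E
python3 - <<'E'
from h import *
np.set_printoptions(precision=1,suppress=True)
S=lambda u,v:zt(u,v,(275,165),6); T=lambda u,v:zt(u,v,(280,165),6.5)
print("base top z14")
c=[onz("top",T(*p),14) for p in[(160,70),(465,105),(410,517),(103,470)]]
for p in c:print(p)
print("mean",np.mean(c,0),"yaw",[np.degrees(np.arctan2(*(a-b)[[1,0]])) for a,b in((c[0],c[3]),(c[1],c[2]))])
print("screws top z14",[onz("top",T(*p),14)[:2] for p in[(192,106),(432,144),(385,474),(141,437)]])
print("screws side",[onz("side",S(*p),14)[:2] for p in[(105,443),(499,387),(427,514)]])
print("hook tip tri",tri(S(463,180),T(279,430)))
print("hook root tri",tri(S(226,165),T(318,162)), onz("top",T(318,162),150))
print("post top tri",tri(S(240,122),T(262,152)),tri(S(182,155),T(378,162)))
S=lambda u,v:zt(u,v,(230,250),5); T=lambda u,v:zt(u,v,(155,170),6.5)
ups=[(203,188),(397,158),(218,327),(415,295),(238,466),(435,435)]
sds=[(187,375),(228,215),(352,383),(376,222),(520,388),(527,230)]
# y pairing: top left = +y = side near camera
for a,b in zip(ups,sds):print("upright",tri(S(*b),T(*a)),onz("top",T(*a),62))
for nm,s,t in(("L",(185,48),(275,100)),("S",(340,148),(305,265)),("M",(503,105),(317,415))):
    print(nm,tri(S(*s),T(*t)))
E
```

```text
base top z14
[675.1 -47.   14. ]
[ 661.9 -194.8   14. ]
[ 463.3 -170.7   14. ]
[482.2 -25.1  14. ]
mean [ 570.6 -109.4   14. ] yaw [np.float64(-6.496084149850936), np.float64(-6.920717538878073)]
screws top z14 [array([657.9, -62.9]), array([ 642.4, -179. ]), array([ 483.3, -158.6]), array([498.2, -42.6])]
screws side [array([659.4, -67.6]), array([ 485.3, -162.4]), array([499.3, -46. ])]
hook tip tri (array([ 496.4, -101.8,  156.1]), np.float64(1.7688002262321534))
hook root tri (array([ 611. , -116.8,  143.4]), np.float64(0.3131222780975141)) [ 609.7 -116.5  150. ]
post top tri (array([603.1, -92.8, 178. ]), np.float64(11.123653456418168)) (array([ 626. , -140.5,  134. ]), np.float64(26.288967689176644))
upright (array([586.8, 300.2,  61. ]), np.float64(0.7530191967431971)) [586.3 299.7  62. ]
upright (array([602.5, 213. ,  62.9]), np.float64(0.7302799815674995)) [602.3 213.1  62. ]
upright (array([524. , 289.3,  61.3]), np.float64(1.3081120733338538)) [523.3 288.9  62. ]
upright (array([540.4, 201.6,  62.3]), np.float64(1.1168978893872763)) [539.9 201.6  62. ]
upright (array([461.6, 276.4,  61.1]), np.float64(0.9532192159824171)) [461.2 276.1  62. ]
upright (array([477.7, 189.6,  60.8]), np.float64(1.3857638014509517)) [476.9 189.3  62. ]
L (array([607.5, 237.6, 166.5]), np.float64(5.190326119642698))
S (array([545.3, 233.5, 125.9]), np.float64(1.2755285758752182))
M (array([482. , 219. , 147.4]), np.float64(1.016124816155584))
```

```bash
cat >> h.py <<'E'
def plan(p0,f0,p1,f1,n):
    """rows straight from p0,yaw f0 (jaw axis) to p1,f1; tool y is down. prints rounded rows"""
    p0=np.array(p0,float);p1=np.array(p1,float);out=[];rot=[];p=p0.copy();f=f0
    for i in range(1,n+1):
        q=p0+(p1-p0)*i/n; d=q-p
        t=np.round([d[0]*np.cos(f)+d[1]*np.sin(f),-d[2],-d[0]*np.sin(f)+d[1]*np.cos(f)],1)
        w=round(-((f0+(f1-f0)*i/n)-f),3)
        p=p+[t[0]*np.cos(f)-t[2]*np.sin(f),t[0]*np.sin(f)+t[2]*np.cos(f),-t[1]]; f-=w
        out.append([float(x) for x in t]);rot.append([0,w,0])
    print(str(out).replace(" ",""));print(str(rot).replace(" ","")); print("end",p.round(1),round(f,4))
    return p,f
def st():
    o=robot.observe();M=R.from_quat(o["tcp_rot"]).as_matrix()
    f=np.arctan2(M[1,0],M[0,0]);print("t",round(o["time_s"],2),"p",o["eef_pos"].round(1),"phi",round(f,4),"ydown",M[:,1].round(3),"F",o["wrist_force"].round(1),"op",round(o["opening"],1),"q",o["qpos"].round(2))
    return o["eef_pos"],f
E
python3 - <<'E'
from h import *
yd=np.array([-np.sin(np.radians(10.6)),np.cos(np.radians(10.6)),0])
for nm,c,r,e in(("L",(604.3,258.3,91.5),75,((97,165),(447,115))),("S",(541.6,247.2,71.5),55,((182,305),(430,262))),("M",(479,234.8,81.5),65,((168,448),(468,402)))):
    for s,z in((1,e[0]),(-1,e[1])):
        print(nm,proj("top",np.array(c)+s*r*yd).round(1),np.round(zt(*z,(155,170),6.5),1))
p,f=st()
p0=[202.49,617.67,205.46];f0=np.arctan2(.95,.311)
a,b=plan(p0,f0,[604.3,258.3,200],0.185,14)
plan(a,b,[604.3,258.3,138],0.185,3)
E
```

```text
L [171.2 195.4] [169.5 195. ]
L [223.4 187.2] [223.3 187.3]
S [183.  216.7] [182.6 216.5]
S [220.8 210.7] [220.7 209.9]
M [181.2 238.9] [180.4 238.5]
M [226.6 231.5] [226.6 231.4]
t 0.1 p [202.2 617.2 204.5] phi 1.254 ydown [-0.001 -0.002 -1.   ] F [ 0.7 -0.2 -0.4] op 93.9 q [ 1.08  0.25  1.56  0.    1.34 -0.17]
[[-15.5,0.4,-35.3],[-12.7,0.4,-36.3],[-9.9,0.4,-37.2],[-7.1,0.4,-37.9],[-4.1,0.3,-38.2],[-1.2,0.4,-38.5],[1.7,0.4,-38.5],[4.7,0.4,-38.2],[7.5,0.4,-37.8],[10.4,0.4,-37.0],[13.3,0.4,-36.2],[15.9,0.4,-35.1],[18.6,0.4,-33.7],[21.1,0.4,-32.2]]
[[0,np.float64(0.076),0],[0,np.float64(0.077),0],[0,np.float64(0.076),0],[0,np.float64(0.077),0],[0,np.float64(0.076),0],[0,np.float64(0.076),0],[0,np.float64(0.077),0],[0,np.float64(0.076),0],[0,np.float64(0.076),0],[0,np.float64(0.077),0],[0,np.float64(0.076),0],[0,np.float64(0.077),0],[0,np.float64(0.076),0],[0,np.float64(0.076),0]]
end [604.3 258.3 200. ] 0.1854
[[-0.0,20.7,0.0],[-0.0,20.6,0.0],[-0.0,20.7,0.0]]
[[0,np.float64(0.0),0],[0,np.float64(0.0),0],[0,np.float64(0.0),0]]
end [604.3 258.3 138. ] 0.1854
```

The far slot holds the large ring, the middle slot the small and the near slot the medium. The predicted ring edges match the picture to about 1–2 px. Moving above the large ring.

{"method": "move_arm", "body": {
  "fingers": [0.45,0.45,0.45,0.45,0.45,0.45,0.45,0.45],
  "delta_pos": [
    [-15.5,0,-35.5],
    [-12.5,0,-36.5],
    [-10,0,-37],
    [-7,0,-38],
    [-4,0,-38],
    [-1,0,-38.5],
    [2,0,-38.5],
    [4.5,0,-38]
  ],
  "rotation": [
    [0,0.076,0],
    [0,0.076,0],
    [0,0.076,0],
    [0,0.076,0],
    [0,0.076,0],
    [0,0.076,0],
    [0,0.076,0],
    [0,0.076,0]
  ],
  "newtons": 30
}}

```text
time_s: 1.1
eef_pos: [433.2, 412.1, 204.9]
tcp_rot: [0.671, 0.223, -0.224, -0.671]
wrist_force: [-0.1, -0.1, 0.2]
opening: 42.1
```

{"method": "move_arm", "body": {
  "fingers": [0.45,0.45,0.45,0.45,0.45,0.45,0.45],
  "delta_pos": [
    [7.5,0,-38],
    [10.5,0,-37],
    [13.5,0,-36],
    [16,0,-35],
    [18.5,0,-33.5],
    [21,0,-32],
    [0,0,0]
  ],
  "rotation": [
    [0,0.076,0],
    [0,0.076,0],
    [0,0.077,0],
    [0,0.077,0],
    [0,0.077,0],
    [0,0.077,0],
    [0,0,0]
  ]
}}

```text
time_s: 1.98
eef_pos: [606.4, 258.3, 204.7]
tcp_rot: [0.704, 0.064, -0.065, -0.704]
wrist_force: [-0.3, 0.5, -0.6]
opening: 42.4
```

```bash
python3 - <<'E'
from h import *
p,f=st()
plan(p,f,[604.3,258.3,138],0.185,4)
im=capture("side");cv2.imwrite("pics/s1.png",cv2.resize(im[150:370,200:420,::-1],None,fx=2.7,fy=2.7))
E
```

```text
t 1.98 p [606.4 258.3 204.7] phi 0.183 ydown [-0.001 -0.    -1.   ] F [-0.3  0.5 -0.6] op 42.4 q [ 0.23  0.27  1.53 -0.    1.34  0.05]
[[-0.5,16.7,0.1],[-0.5,16.7,0.1],[-0.5,16.6,0.1],[-0.6,16.7,0.0]]
[[0,np.float64(-0.001),0],[0,np.float64(-0.0),0],[0,np.float64(-0.001),0],[0,np.float64(-0.0),0]]
end [604.3 258.3 138. ] 0.185
```

View pics/s1.png

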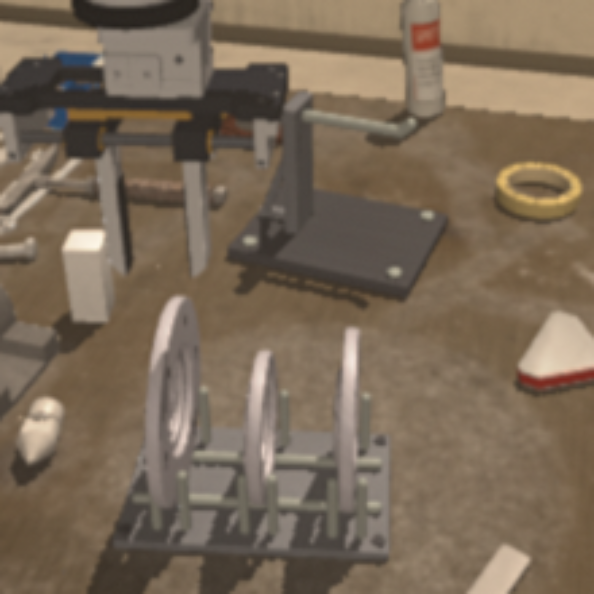

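```bash
python3 - <<'E'
from h import *
for z in (204.7,):
  for d in (-27,0,27): print(proj("side",[606.4+d,258.3+d*.18,z]), proj("top",[606.4+d,258.3+d*.18,z]))
im=capture("top");cv2.imwrite("pics/t1.png",cv2.resize(im[130:280,120:340,::-1],None,fx=3.6,fy=3.6))
E
```

```text
[274.88026282 249.07117051] [185.91217332 193.98846606]
[260.15054679 248.55229141] [184.69293777 183.59248722]
[245.48796224 248.03577714] [183.48184935 173.26597595]
```

View pics/t1.png

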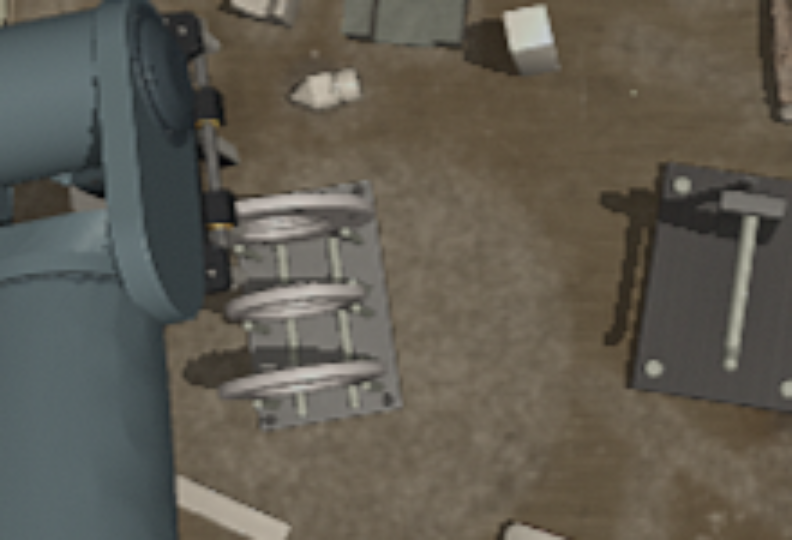

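```bash
python3 - <<'E'
from h import *
yd=np.array([-np.sin(np.radians(10.6)),np.cos(np.radians(10.6)),0])
for c,r in (((604.3,258.3,91.5),75),((541.6,247.2,71.5),55),((479,234.8,81.5),65)):
  for n in("side","top"): print(n,proj(n,np.array(c)+[0,0,r]).round(1), proj(n,np.array(c)-[0,0,r]).round(1))
print(proj("side",[606.4,258.3,204.7]))
E
```

```text
side [262.8 265.5] [268.2 324.3]
top [189.3 186.9] [204.5 195.1]
side [297.  283.6] [298.8 325.8]
top [196.4 211.8] [207.  215.4]
side [330.1 276.3] [329.7 326.8]
top [197.4 234.2] [209.9 236. ]
[260.15054679 248.55229141]
```

```bash
python3 - <<'E'
from h import *
s=cv2.imread("pics/side0.png");t=cv2.imread("pics/top0.png")
yd=np.array([-np.sin(np.radians(10.6)),np.cos(np.radians(10.6)),0]);xd=np.array([yd[1],-yd[0],0])
S=cv2.resize(s[250:370,230:360],None,fx=5,fy=5,interpolation=cv2.INTER_CUBIC);T=cv2.resize(t[170:260,155:245],None,fx=6.5,fy=6.5,interpolation=cv2.INTER_CUBIC)
for c,r in (((604.3,258.3,91.5),75),((541.6,247.2,71.5),55),((479,234.8,81.5),65)):
  for n,im,o,k in(("side",S,(230,250),5),("top",T,(155,170),6.5)):
    for th in np.linspace(0,6.28,80):
     for e,col in((-5,(0,255,255)),(5,(0,255,0))):
      p=(proj(n,np.array(c)+e*xd+r*(np.cos(th)*yd+np.array([0,0,np.sin(th)])))-o+.5)*k
      cv2.circle(im,tuple(int(v) for v in p),1,col,-1)
cv2.imwrite("pics/ov.png",np.hstack([S[:585,:650],T])[:, :])
cv2.imwrite("pics/ov.png",cv2.resize(cv2.imread("pics/ov.png"),None,fx=.64,fy=.64,interpolation=cv2.INTER_AREA))
E
```

```text
(no output)
```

View pics/ov.png

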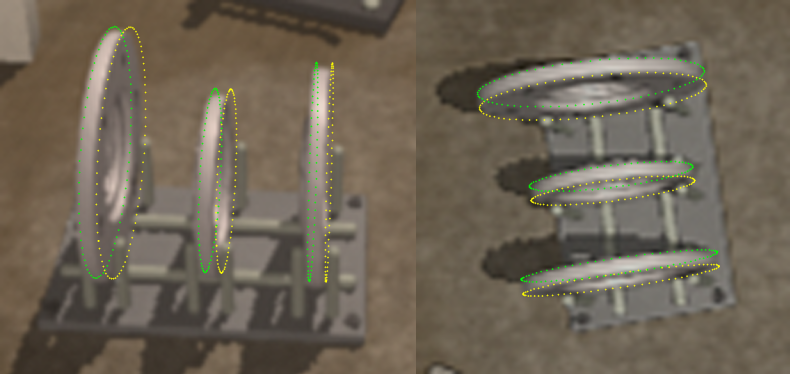

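The overlay agrees to within about 1 px; the rings may sit ~2 mm further back. The current x is right for that, so I descend and grip.

{"method": "move_arm", "body": {
  "fingers": [0.45,0.45,0.45,0.45,0,0,0,0],
  "delta_pos": [
    [0,20,0],
    [0,20,0],
    [0,16,0],
    [0,10,0],
    [0,0,0],
    [0,0,0],
    [0,0,0],
    [0,0,0]
  ],
  "rotation": [
    [0,0,0],
    [0,0,0],
    [0,0,0],
    [0,0,0],
    [0,0,0],
    [0,0,0],
    [0,0,0],
    [0,0,0]
  ],
  "newtons": 30
}}

```text
time_s: 3.08
eef_pos: [605.3, 260.2, 140.2]
tcp_rot: [-0.704, -0.066, 0.066, 0.704]
wrist_force: [-1.6, -0.8, 2.4]
opening: 9.7
```

```bash
python3 - <<'E'
from h import *
p,f=st()
E
```

```text
t 3.08 p [605.3 260.2 140.2] phi 0.186 ydown [ 0.  0. -1.] F [-1.6 -0.8  2.4] op 9.7 q [0.23 0.33 1.58 0.   1.23 0.05]
```

```bash
python3 - <<'E'
from h import *
p,f=st()
p,f=plan(p,f,[600,90,218],.186,5) 
p,f=plan(p,f,[445,40,205],-.127,5)
plan(p,f,[452,-96.3,194],-.127,5)
E
```

```text
t 3.08 p [605.3 260.2 140.2] phi 0.186 ydown [ 0.  0. -1.] F [-1.6 -0.8  2.4] op 9.7 q [0.23 0.33 1.58 0.   1.23 0.05]
[[-7.3,-15.6,-33.3],[-7.4,-15.5,-33.2],[-7.3,-15.6,-33.3],[-7.4,-15.6,-33.3],[-7.3,-15.5,-33.2]]
[[0,np.float64(-0.0),0],[0,np.float64(-0.0),0],[0,np.float64(-0.0),0],[0,np.float64(-0.0),0],[0,np.float64(-0.0),0]]
end [600.  90. 218.] 0.186
[[-32.3,2.6,-4.1],[-32.0,2.6,-6.1],[-31.6,2.6,-8.1],[-30.9,2.6,-10.1],[-30.3,2.6,-12.0]]
[[0,np.float64(0.063),0],[0,np.float64(0.062),0],[0,np.float64(0.063),0],[0,np.float64(0.062),0],[0,np.float64(0.063),0]]
end [445.  40. 205.] -0.127
[[4.8,2.2,-26.9],[4.9,2.2,-26.8],[4.8,2.2,-26.9],[4.8,2.2,-26.8],[4.9,2.2,-26.9]]
[[0,np.float64(-0.0),0],[0,np.float64(-0.0),0],[0,np.float64(-0.0),0],[0,np.float64(-0.0),0],[0,np.float64(-0.0),0]]
end [452.  -96.3 194. ] -0.127
```

{"method": "move_arm", "body": {
  "fingers": [0,0,0,0,0],
  "delta_pos": [
    [0,-10,0],
    [0,-20,0],
    [0,-25,0],
    [0,-25,0],
    [0,0,0]
  ],
  "rotation": [
    [0,0,0],
    [0,0,0],
    [0,0,0],
    [0,0,0],
    [0,0,0]
  ]
}}

```text
time_s: 3.7
eef_pos: [607.0, 260.7, 223.4]
tcp_rot: [-0.704, -0.068, 0.063, 0.704]
wrist_force: [-0.2, 0.6, -2.3]
opening: 9.5
```

{"method": "move_arm", "body": {
  "fingers": [0,0,0,0,0,0],
  "delta_pos": [
    [-3,0,-15],
    [-7,0,-30],
    [-9,0,-38],
    [-9,0,-38],
    [-7,0,-30],
    [-4,0,-16]
  ],
  "rotation": [
    [0,0,0],
    [0,0,0],
    [0,0,0],
    [0,0,0],
    [0,0,0],
    [0,0,0]
  ]
}}

```text
time_s: 4.45
eef_pos: [596.8, 86.8, 217.9]
tcp_rot: [-0.704, -0.064, 0.066, 0.704]
wrist_force: [-0.4, -0.1, -2.8]
opening: 9.8
```

{"method": "move_arm", "body": {
  "fingers": [0,0,0,0,0,0,0],
  "delta_pos": [
    [-15,3,-2],
    [-30,3,-4],
    [-32,3,-8],
    [-32,3,-10],
    [-30,3,-12],
    [-15,3,-4],
    [0,0,0]
  ],
  "rotation": [
    [0,0.052,0],
    [0,0.052,0],
    [0,0.052,0],
    [0,0.052,0],
    [0,0.052,0],
    [0,0.053,0],
    [0,0,0]
  ]
}}

```text
time_s: 5.32
eef_pos: [444.8, 40.5, 200.7]
tcp_rot: [-0.706, 0.045, -0.044, 0.706]
wrist_force: [0.5, -0.6, -4.0]
opening: 9.8
```

```bash
python3 - <<'E'
from h import *
p,f=st()
plan(p,f,[452,-96.3,194],-.127,1)
E
```

```text
t 5.33 p [444.8  40.5 200.7] phi -0.1267 ydown [-0.001  0.    -1.   ] F [ 0.5 -0.6 -4. ] op 9.8 q [-0.16 -0.25  2.06  0.    1.33 -0.04]
[[24.5,6.7,-134.8]]
[[0,np.float64(0.0),0]]
end [452.  -96.3 194. ] -0.1267
```

{"method": "move_arm", "body": {
  "fingers": [0,0,0,0,0,0],
  "delta_pos": [
    [3,1,-15],
    [5,2,-30],
    [6,2,-35],
    [5,2,-30],
    [4,0,-20],
    [1.5,0,-5]
  ],
  "rotation": [
    [0,0,0],
    [0,0,0],
    [0,0,0],
    [0,0,0],
    [0,0,0],
    [0,0,0]
  ]
}}

```text
time_s: 6.08
eef_pos: [453.5, -98.3, 194.5]
tcp_rot: [0.706, -0.045, 0.045, -0.706]
wrist_force: [-0.3, 0.7, -3.6]
opening: 9.6
```

```bash
python3 - <<'E'
from h import *
p,f=st()
a=np.array([.992,-.127]);r=np.array([610.7,-116.6]);d=p[:2]-r
print("s mid",d@a,"lateral",d@[.127,.992])
for n in("side","top"):
  im=capture(n);o=(270,150) if n=="side" else (250,150)
  cv2.imwrite(f"pics/{n}2.png",cv2.resize(im[o[1]:o[1]+130,o[0]:o[0]+160,::-1],None,fx=4.5,fy=4.5,interpolation=cv2.INTER_CUBIC))
E
```

```text
t 6.08 p [453.5 -98.3 194.5] phi -0.1286 ydown [-0. -0. -1.] F [-0.3  0.7 -3.6] op 9.6 q [-0.46 -0.2   2.03 -0.    1.31 -0.33]
s mid -158.26997335094623 lateral -1.7912273175573374
```

View pics/side2.png

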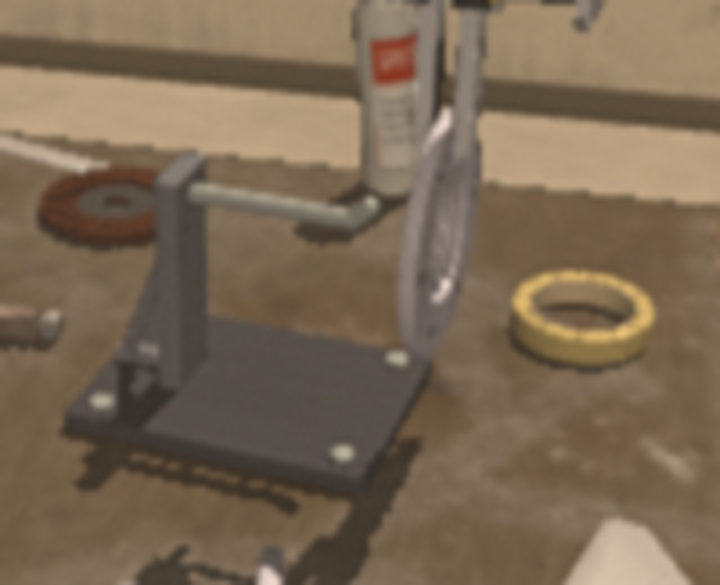

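View pics/top2.png

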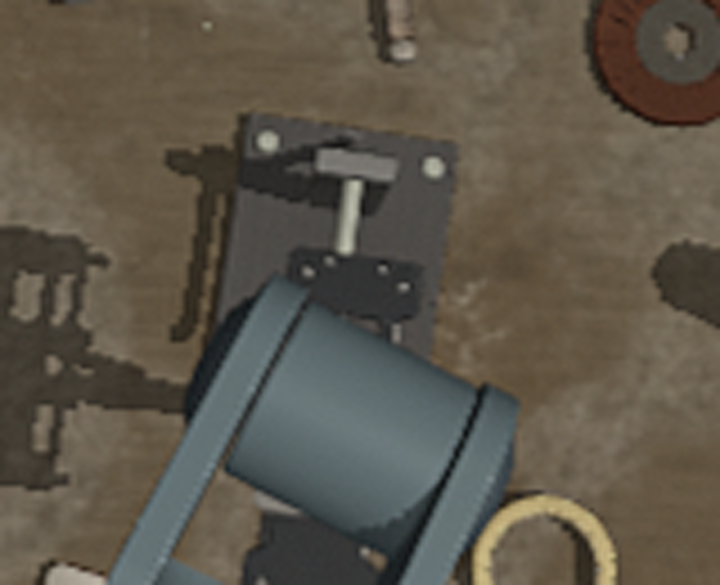

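The large ring is held upright just short of the hook tip, with its bore at bar height. I'll thread it 93 mm along the hook.

{"method": "move_arm", "body": {
  "fingers": [0,0,0,0,0,0],
  "delta_pos": [
    [10,0,1],
    [20,0,1],
    [25,0,0],
    [25,0,0],
    [13,0,0],
    [0,0,0]
  ],
  "rotation": [
    [0,0,0],
    [0,0,0],
    [0,0,0],
    [0,0,0],
    [0,0,0],
    [0,0,0]
  ]
}}

```text
time_s: 6.92
eef_pos: [545.9, -105.9, 194.2]
tcp_rot: [-0.706, 0.045, -0.044, 0.706]
wrist_force: [-0.1, 0.0, -3.4]
opening: 9.9
```

```bash
cat >> h.py <<'E'
def hk(p):
    a=np.array([.992,-.127]);r=np.array([610.7,-116.6]);d=p[:2]-r
    print("s",round(d@a,1),"lat",round(d@[.127,.992],1))
def look(tag,ns=("side",)):
  for n in ns:
    im=capture(n);o=(270,150) if n=="side" else (250,150)
    cv2.imwrite(f"pics/{n}{tag}.png",cv2.resize(im[o[1]:o[1]+130,o[0]:o[0]+160,::-1],None,fx=4.5,fy=4.5,interpolation=cv2.INTER_CUBIC))
E
python3 - <<'E'
from h import *
p,f=st();hk(p)
look(3)
E
```

```text
t 6.92 p [ 545.9 -105.9  194.2] phi -0.1259 ydown [-0.001  0.    -1.   ] F [-0.1  0.  -3.4] op 9.9 q [-0.4   0.04  1.81 -0.    1.3  -0.27]
s -65.6 lat 2.4
```

View pics/side3.png

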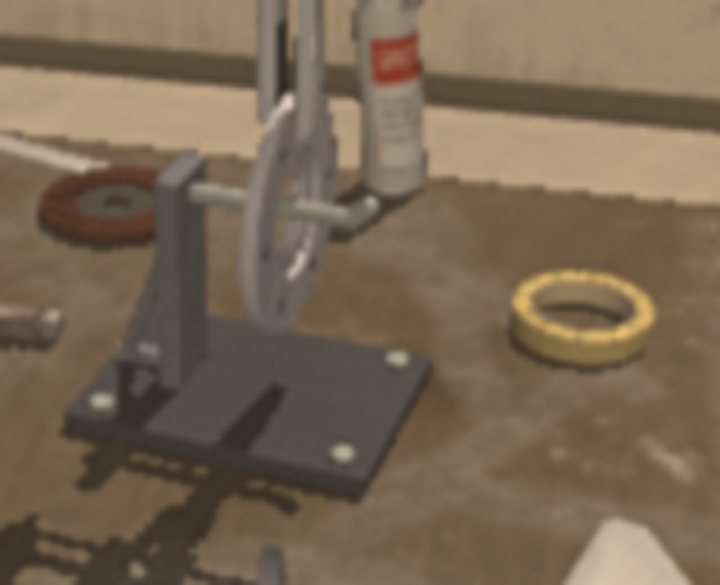

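{"method": "move_arm", "body": {
  "fingers": [0,0,0,0,0,0],
  "delta_pos": [
    [15,0,-1],
    [15,0,-1],
    [5,0,0],
    [0,12,0],
    [0,10,0],
    [0,0,0]
  ],
  "rotation": [
    [0,0,0],
    [0,0,0],
    [0,0,0],
    [0,0,0],
    [0,0,0],
    [0,0,0]
  ]
}}

```text
time_s: 7.72
eef_pos: [579.3, -112.6, 171.5]
tcp_rot: [-0.706, 0.045, -0.044, 0.706]
wrist_force: [0.7, 1.0, -3.2]
opening: 9.6
```

{"method": "move_arm", "body": {
  "fingers": [0,0],
  "delta_pos": [
    [0,3,0],
    [0,0,0]
  ],
  "rotation": [
    [0,0,0],
    [0,0,0]
  ]
}}

```text
time_s: 7.98
eef_pos: [579.7, -112.7, 171.0]
tcp_rot: [0.706, -0.045, 0.045, -0.706]
wrist_force: [-4.7, 2.7, 6.5]
opening: 10.0
```

```bash
python3 - <<'E'
from h import *
p,f=st();hk(p)
E
```

```text
t 7.97 p [ 579.7 -112.7  171. ] phi -0.1269 ydown [-0.001  0.    -1.   ] F [-4.7  2.7  6.5] op 10.0 q [-0.38  0.14  1.74 -0.    1.26 -0.26]
s -31.3 lat -0.1
```

{"method": "move_arm", "body": {
  "fingers": [0,0.35,0.35,0.35,0.35,0.35,0.35],
  "delta_pos": [
    [0,-2,0],
    [0,0,0],
    [0,0,0],
    [0,-10,0],
    [0,-20,0],
    [0,-20,0],
    [0,0,0]
  ],
  "rotation": [
    [0,0,0],
    [0,0,0],
    [0,0,0],
    [0,0,0],
    [0,0,0],
    [0,0,0],
    [0,0,0]
  ]
}}

```text
time_s: 8.85
eef_pos: [581.5, -113.4, 224.9]
tcp_rot: [0.706, -0.043, 0.047, -0.705]
wrist_force: [-1.0, -0.0, -0.6]
opening: 32.9
```

```bash
python3 - <<'E'
from h import *
p,f=st();hk(p)
look(4,("side","top"))
plan(p,f,[610.7-85*.992,-116.6+85*.127,230],-1.698,9)
E
```

```text
t 8.85 p [ 581.5 -113.4  224.9] phi -0.1269 ydown [ 0.005 -0.002 -1.   ] F [-1.  -0.  -0.6] op 32.9 q [-0.38  0.09  1.69 -0.    1.35 -0.26]
s -29.3 lat -0.5
[[-6.2,-0.6,0.1],[-6.1,-0.5,-1.1],[-5.8,-0.6,-2.0],[-5.4,-0.6,-3.1],[-4.8,-0.5,-3.9],[-4.0,-0.6,-4.7],[-3.2,-0.6,-5.3],[-2.1,-0.5,-5.8],[-1.1,-0.6,-6.1]]
[[0,np.float64(0.175),0],[0,np.float64(0.174),0],[0,np.float64(0.175),0],[0,np.float64(0.174),0],[0,np.float64(0.175),0],[0,np.float64(0.174),0],[0,np.float64(0.175),0],[0,np.float64(0.175),0],[0,np.float64(0.174),0]]
end [ 526.4 -105.9  230. ] -1.6979
```

View pics/side4.png

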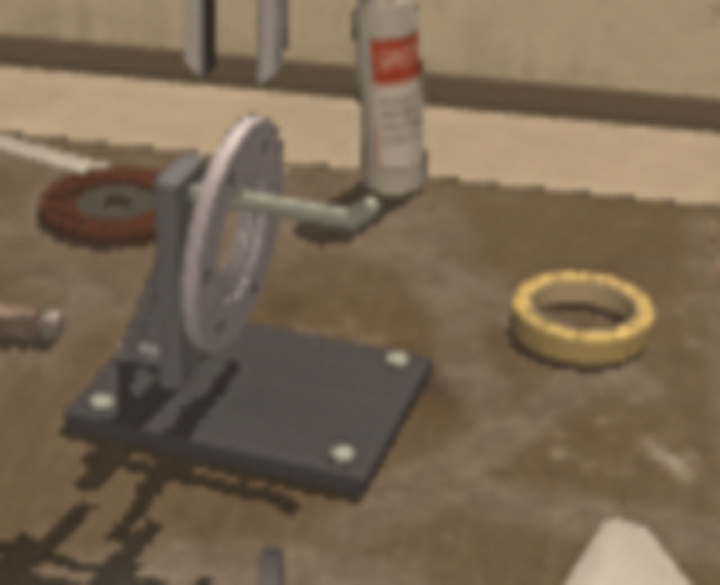

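View pics/top4.png

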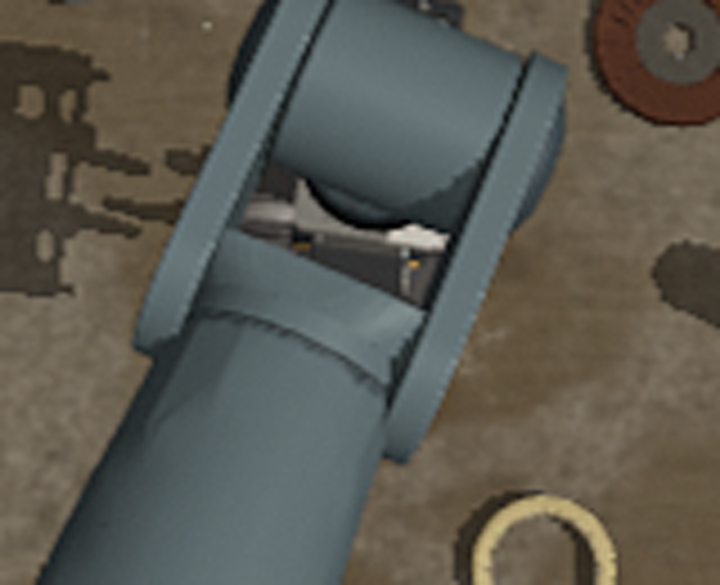

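The large ring hangs on the bar near the post in the side view, around (235,230) in the zoom. I'll rotate to straddle the bar and push.

{"method": "move_arm", "body": {
  "fingers": [0.8,0.8,0.8,0.8,0.8,0.8,0.8,0.8],
  "delta_pos": [
    [-6,0,0],
    [-6,0,-1],
    [-6,0,-2],
    [-5.5,0,-3],
    [-5,0,-4],
    [-4,0,-4.5],
    [-3,0,-5.5],
    [-2,0,-6]
  ],
  "rotation": [
    [0,0.175,0],
    [0,0.175,0],
    [0,0.175,0],
    [0,0.175,0],
    [0,0.175,0],
    [0,0.175,0],
    [0,0.175,0],
    [0,0.175,0]
  ]
}}

```text
time_s: 9.95
eef_pos: [529.9, -105.8, 220.3]
tcp_rot: [0.51, -0.491, 0.49, -0.509]
wrist_force: [-0.2, 1.0, -0.3]
opening: 75.4
```

{"method": "move_arm", "body": {
  "fingers": [0.8,0.8],
  "delta_pos": [
    [-1,0,-6],
    [0,0,0]
  ],
  "rotation": [
    [0,0.17,0],
    [0,0,0]
  ]
}}

```text
time_s: 10.2
eef_pos: [524.1, -105.1, 220.6]
tcp_rot: [-0.468, 0.531, -0.53, 0.468]
wrist_force: [0.1, -0.8, -0.4]
opening: 75.4
```

```bash
python3 - <<'E'
from h import *
p,f=st();hk(p)
plan(p,f,[610.7-80*.992,-116.6+80*.127,132],-1.698,4)
E
```

```text
t 10.2 p [ 524.1 -105.1  220.6] phi -1.6951 ydown [-0.001  0.001 -1.   ] F [ 0.1 -0.8 -0.4] op 75.4 q [-0.41 -0.04  1.84  0.    1.35  1.28]
s -87.4 lat 0.4
[[0.1,22.1,1.8],[0.1,22.2,1.9],[0.1,22.1,1.8],[0.1,22.2,1.9]]
[[0,np.float64(0.001),0],[0,np.float64(0.0),0],[0,np.float64(0.001),0],[0,np.float64(0.001),0]]
end [ 531.4 -106.4  132. ] -1.6981
```

{"method": "move_arm", "body": {
  "fingers": [0.8,0.8,0.8,0.8,0.8],
  "delta_pos": [
    [0,20,0],
    [0,25,0],
    [0,25,0],
    [0,18,0],
    [0,0,0]
  ],
  "rotation": [
    [0,0,0],
    [0,0.002,0],
    [0,0,0],
    [0,0,0],
    [0,0,0]
  ]
}}

```text
time_s: 10.82
eef_pos: [523.8, -104.9, 131.8]
tcp_rot: [-0.468, 0.532, -0.53, 0.467]
wrist_force: [-0.1, 0.8, 0.9]
opening: 75.1
```

{"method": "move_arm", "body": {
  "fingers": [0.8,0.8,0.8,0.8,0.8],
  "delta_pos": [
    [0,0,10],
    [0,0,12],
    [0,0,10],
    [0,0,6],
    [0,0,4]
  ],
  "rotation": [
    [0,0,0],
    [0,0,0],
    [0,0,0],
    [0,0,0],
    [0,0,0]
  ]
}}

```text
time_s: 11.45
eef_pos: [566.3, -110.7, 133.5]
tcp_rot: [-0.467, 0.531, -0.53, 0.467]
wrist_force: [-6.1, -0.6, 3.7]
opening: 75.4
```

```bash
python3 - <<'E'
from h import *
p,f=st();hk(p)
look(5)
E
```

```text
t 11.45 p [ 566.3 -110.7  133.5] phi -1.6987 ydown [-0.002  0.    -1.   ] F [-6.1 -0.6  3.7] op 75.4 q [-0.39  0.15  1.8  -0.    1.19  1.31]
s -44.8 lat 0.2
```

View pics/side5.png

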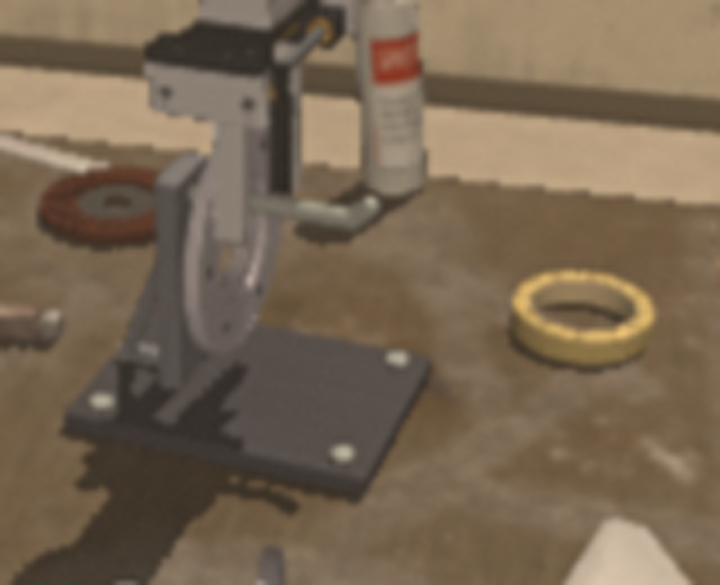

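{"method": "move_arm", "body": {
  "fingers": [0.8,0.8,0.8,0.8,0.8],
  "delta_pos": [
    [0,0,4],
    [0,0,4],
    [0,0,4],
    [0,0,3],
    [0,0,0]
  ],
  "rotation": [
    [0,0,0],
    [0,0,0],
    [0,0,0],
    [0,0,0],
    [0,0,0]
  ]
}}

```text
time_s: 12.12
eef_pos: [581.8, -112.7, 133.4]
tcp_rot: [0.467, -0.531, 0.531, -0.467]
wrist_force: [-0.0, -0.3, -0.9]
opening: 75.1
```

```bash
python3 - <<'E'
from h import *
p,f=st();hk(p)
E
```

```text
t 12.12 p [ 581.8 -112.7  133.4] phi -1.699 ydown [ 0.001 -0.    -1.   ] F [-0.  -0.3 -0.9] op 75.1 q [-0.38  0.19  1.76  0.    1.19  1.32]
s -29.1 lat 0.2
```

{"method": "move_arm", "body": {
  "fingers": [0.8,0.8],
  "delta_pos": [
    [0,0,2],
    [0,0,2]
  ],
  "rotation": [
    [0,0,0],
    [0,0,0]
  ]
}}

```text
time_s: 12.38
eef_pos: [585.1, -113.1, 133.4]
tcp_rot: [-0.467, 0.531, -0.531, 0.467]
wrist_force: [-3.2, -0.1, 0.4]
opening: 75.4
```

{"method": "move_arm", "body": {
  "fingers": [0.8],
  "delta_pos": [
    [0,0,1.5]
  ],
  "rotation": [
    [0,0,0]
  ]
}}

```text
time_s: 12.5
eef_pos: [585.5, -113.1, 133.5]
tcp_rot: [-0.468, 0.532, -0.53, 0.466]
wrist_force: [-11.4, 0.7, 6.9]
opening: 75.2
```

{"method": "move_arm", "body": {
  "fingers": [0.8],
  "delta_pos": [
    [0,0,0.5]
  ],
  "rotation": [
    [0,0,0]
  ]
}}

```text
time_s: 12.62
eef_pos: [585.4, -113.1, 133.5]
tcp_rot: [-0.468, 0.532, -0.529, 0.466]
wrist_force: [-11.4, -0.6, 6.3]
opening: 75.0
```

```bash
python3 - <<'E'
from h import *
p,f=st();hk(p)
look(6)
E
```

```text
t 12.62 p [ 585.4 -113.1  133.5] phi -1.6985 ydown [-0.006  0.001 -1.   ] F [-11.4  -0.6   6.3] op 75.0 q [-0.38  0.2   1.75 -0.    1.2   1.32]
s -25.5 lat 0.2
```

View pics/side6.png

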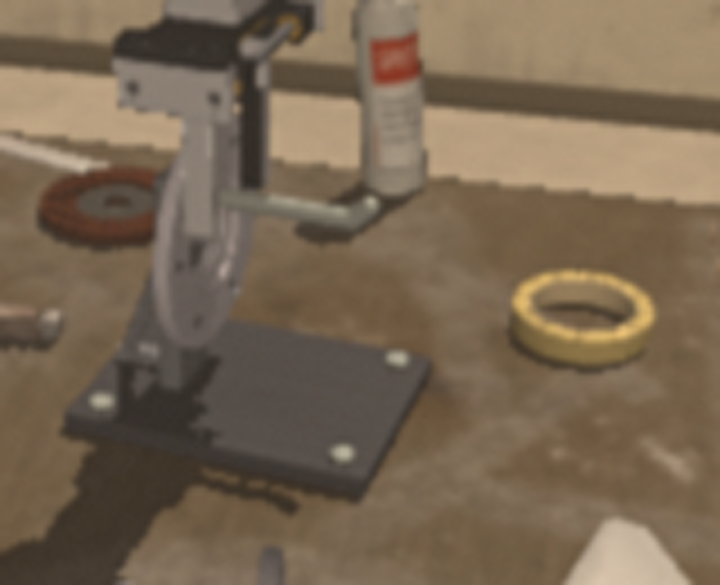

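The large ring is against the post: the push stopped firm at about 11 N and the stand has not moved. I'll retreat and go for the medium ring.

{"method": "move_arm", "body": {
  "fingers": [0.8,0.8,0.8,0.8,0.8,0.8,0.8],
  "delta_pos": [
    [0,0,-10],
    [0,0,-25],
    [0,0,-25],
    [0,-20,0],
    [0,-30,0],
    [0,-28,0],
    [0,0,0]
  ],
  "rotation": [
    [0,0,0],
    [0,0,0],
    [0,0,0],
    [0,0,0],
    [0,0,0],
    [0,0,0],
    [0,0,0]
  ]
}}

```text
time_s: 13.55
eef_pos: [529.4, -106.4, 214.1]
tcp_rot: [0.466, -0.529, 0.533, -0.468]
wrist_force: [0.1, -0.1, -0.2]
opening: 75.3
```

```bash
python3 - <<'E'
from h import *
p,f=st();hk(p)
look(7,("side","top"))
plan(p,f,[481,235.2,190],.185,12)
E
```

```text
t 13.55 p [ 529.4 -106.4  214.1] phi -1.699 ydown [ 0.006 -0.002 -1.   ] F [ 0.1 -0.1 -0.2] op 75.3 q [-0.41 -0.03  1.84  0.    1.32  1.29]
s -81.9 lat -0.2
[[-27.7,2.0,-7.6],[-28.6,2.0,-3.3],[-28.7,2.0,1.3],[-28.2,2.0,5.8],[-26.9,2.0,10.1],[-25.0,2.1,14.2],[-22.5,2.0,17.9],[-19.4,2.0,21.2],[-15.8,2.0,24.0],[-11.9,2.0,26.1],[-7.7,2.0,27.8],[-3.2,2.0,28.5]]
[[0,np.float64(-0.157),0],[0,np.float64(-0.157),0],[0,np.float64(-0.157),0],[0,np.float64(-0.157),0],[0,np.float64(-0.157),0],[0,np.float64(-0.157),0],[0,np.float64(-0.157),0],[0,np.float64(-0.157),0],[0,np.float64(-0.157),0],[0,np.float64(-0.157),0],[0,np.float64(-0.157),0],[0,np.float64(-0.157),0]]
end [481.  235.2 190. ] 0.185
```

View pics/side7.png

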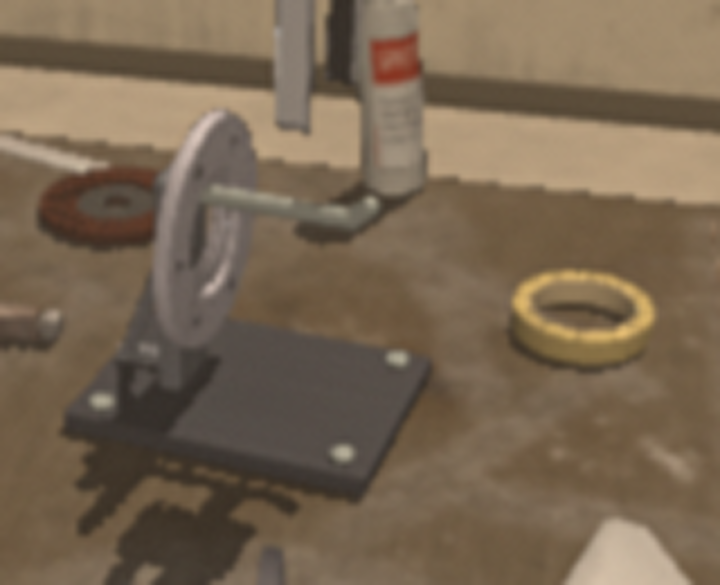

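The large ring is home and upright at the post, and the stand is unmoved. On to the medium ring.

{"method": "move_arm", "body": {
  "fingers": [0.45,0.45,0.45,0.45,0.45,0.45,0.45,0.45],
  "delta_pos": [
    [-27.5,2,-7.5],
    [-28.5,2,-3.5],
    [-28.5,2,1.5],
    [-28,2,6],
    [-27,2,10],
    [-25,2,14],
    [-22.5,2,18],
    [-19.5,2,21]
  ],
  "rotation": [
    [0,-0.157,0],
    [0,-0.157,0],
    [0,-0.157,0],
    [0,-0.157,0],
    [0,-0.157,0],
    [0,-0.157,0],
    [0,-0.157,0],
    [0,-0.157,0]
  ]
}}

```text
time_s: 14.65
eef_pos: [494.1, 122.2, 193.3]
tcp_rot: [0.69, -0.155, 0.153, -0.69]
wrist_force: [-0.5, -0.1, -0.3]
opening: 42.2
```

{"method": "move_arm", "body": {
  "fingers": [0.45,0.45,0.45,0.45,0.45],
  "delta_pos": [
    [-16,2,24],
    [-12,2,26],
    [-7.5,2,28],
    [-3,2,28.5],
    [0,0,0]
  ],
  "rotation": [
    [0,-0.157,0],
    [0,-0.157,0],
    [0,-0.157,0],
    [0,-0.157,0],
    [0,0,0]
  ]
}}

```text
time_s: 15.28
eef_pos: [477.9, 236.2, 185.3]
tcp_rot: [0.704, 0.065, -0.067, -0.704]
wrist_force: [-0.3, -0.4, -0.6]
opening: 42.4
```

```bash
python3 - <<'E'
from h import *
p,f=st()
plan(p,f,[481,235.2,124],.185,1)
E
```

```text
t 15.28 p [477.9 236.2 185.3] phi 0.1866 ydown [-0.003 -0.001 -1.   ] F [-0.3 -0.4 -0.6] op 42.4 q [ 0.25 -0.01  1.87  0.    1.28  0.06]
[[2.8,61.3,-1.6]]
[[0,np.float64(0.002),0]]
end [481.  235.2 124. ] 0.1846
```

{"method": "move_arm", "body": {
  "fingers": [0.45,0.45,0.45,0.45,0,0,0,0],
  "delta_pos": [
    [3,10,-1.5],
    [0,20,0],
    [0,20,0],
    [0,11,0],
    [0,0,0],
    [0,0,0],
    [0,0,0],
    [0,0,0]
  ],
  "rotation": [
    [0,0,0],
    [0,0,0],
    [0,0,0],
    [0,0,0],
    [0,0,0],
    [0,0,0],
    [0,0,0],
    [0,0,0]
  ],
  "newtons": 30
}}

```text
time_s: 16.27
eef_pos: [482.6, 234.5, 127.2]
tcp_rot: [0.704, 0.065, -0.065, -0.704]
wrist_force: [-1.5, -0.4, 3.3]
opening: 9.7
```

```bash
python3 - <<'E'
from h import *
p,f=st()
im=capture("side");cv2.imwrite("pics/s8.png",cv2.resize(im[200:370,200:400,::-1],None,fx=3.5,fy=3.5))
E
```

```text
t 16.27 p [482.6 234.5 127.2] phi 0.1851 ydown [ 0. -0. -1.] F [-1.5 -0.4  3.3] op 9.7 q [ 0.24  0.07  1.91 -0.    1.17  0.06]
```

View pics/s8.png

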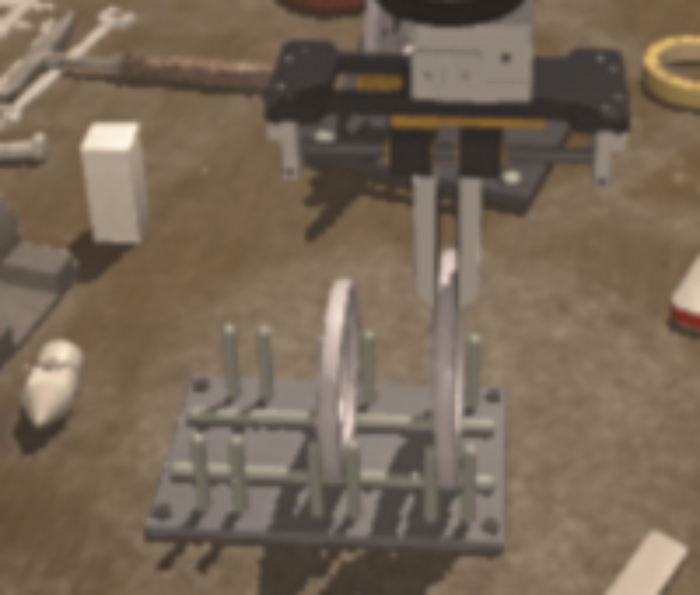

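The medium ring is gripped (9.7 mm opening) at the near slot, TCP z 127. Lift and carry.

{"method": "move_arm", "body": {
  "fingers": [0,0,0,0,0],
  "delta_pos": [
    [0,-10,0],
    [0,-20,0],
    [0,-25,0],
    [0,-25,0],
    [0,0,0]
  ],
  "rotation": [
    [0,0,0],
    [0,0,0],
    [0,0,0],
    [0,0,0],
    [0,0,0]
  ]
}}

```text
time_s: 16.95
eef_pos: [484.0, 234.8, 208.8]
tcp_rot: [-0.704, -0.067, 0.064, 0.704]
wrist_force: [0.6, 0.3, -2.4]
opening: 9.7
```

```bash
python3 - <<'E'
from h import *
p,f=st()
plan(p,f,[445,20,195],-.127,7)
E
```

```text
t 16.95 p [484.  234.8 208.8] phi 0.1851 ydown [ 0.005  0.001 -1.   ] F [ 0.6  0.3 -2.4] op 9.7 q [ 0.24 -0.02  1.84 -0.    1.32  0.06]
[[-11.1,2.0,-29.1],[-9.8,1.9,-29.6],[-8.5,2.0,-30.0],[-7.1,2.0,-30.4],[-5.8,1.9,-30.7],[-4.4,2.0,-30.8],[-3.0,2.0,-31.1]]
[[0,np.float64(0.045),0],[0,np.float64(0.044),0],[0,np.float64(0.045),0],[0,np.float64(0.044),0],[0,np.float64(0.045),0],[0,np.float64(0.044),0],[0,np.float64(0.045),0]]
end [445.  20. 195.] -0.1269
```

{"method": "move_arm", "body": {
  "fingers": [0,0,0,0,0,0,0,0],
  "delta_pos": [
    [-5,1,-15],
    [-10,2,-30],
    [-9,2,-34],
    [-9,2,-34],
    [-7,2,-34],
    [-5,2,-34],
    [-3,2,-20],
    [-2,1,-11]
  ],
  "rotation": [
    [0,0.039,0],
    [0,0.039,0],
    [0,0.039,0],
    [0,0.039,0],
    [0,0.039,0],
    [0,0.039,0],
    [0,0.039,0],
    [0,0.039,0]
  ]
}}

```text
time_s: 17.95
eef_pos: [443.2, 18.4, 190.8]
tcp_rot: [-0.705, 0.047, -0.045, 0.706]
wrist_force: [-0.2, 0.4, -3.0]
opening: 9.8
```

```bash
python3 - <<'E'
from h import *
p,f=st()
plan(p,f,[452,-96.3,191],-.127,4)
E
```

```text
t 17.95 p [443.2  18.4 190.8] phi -0.1314 ydown [-0.003  0.    -1.   ] F [-0.2  0.4 -3. ] op 9.8 q [-0.22 -0.25  2.08 -0.    1.31 -0.08]
[[5.9,-0.1,-28.1],[5.9,-0.0,-28.2],[5.9,-0.1,-28.1],[5.9,-0.0,-28.2]]
[[0,np.float64(-0.001),0],[0,np.float64(-0.001),0],[0,np.float64(-0.001),0],[0,np.float64(-0.001),0]]
end [452.  -96.3 191. ] -0.1274
```

{"method": "move_arm", "body": {
  "fingers": [0,0,0,0,0,0],
  "delta_pos": [
    [4,0,-16],
    [6,0,-30],
    [6,0,-32],
    [4,0,-24],
    [2,0,-9],
    [0,0,0]
  ],
  "rotation": [
    [0,-0.004,0],
    [0,0,0],
    [0,0,0],
    [0,0,0],
    [0,0,0],
    [0,0,0]
  ]
}}

```text
time_s: 18.7
eef_pos: [452.5, -93.2, 191.9]
tcp_rot: [-0.705, 0.044, -0.044, 0.706]
wrist_force: [-0.2, 0.6, -2.5]
opening: 9.9
```

```bash
python3 - <<'E'
from h import *
p,f=st();hk(p)
look(9)
E
```

```text
t 18.7 p [452.5 -93.2 191.9] phi -0.1241 ydown [-0.001  0.001 -1.   ] F [-0.2  0.6 -2.5] op 9.9 q [-0.45 -0.2   2.04  0.    1.31 -0.33]
s -159.9 lat 3.1
```

View pics/side9.png

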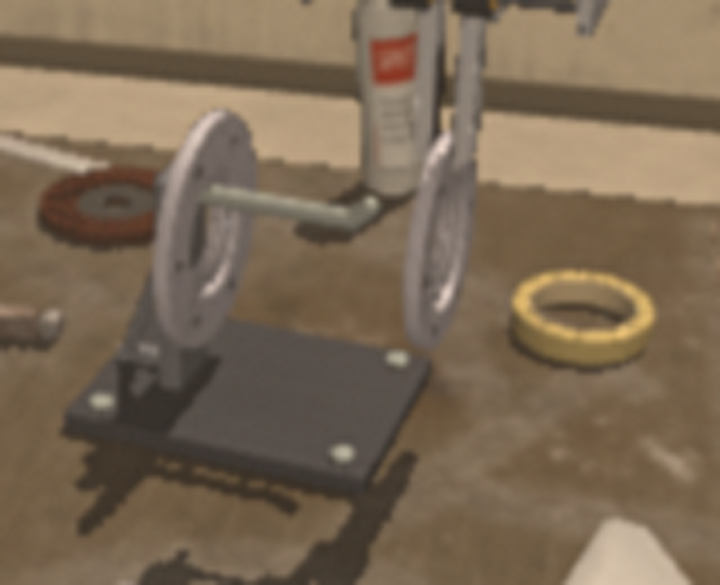

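{"method": "move_arm", "body": {
  "fingers": [0,0,0,0,0,0,0,0],
  "delta_pos": [
    [12,0,-1.5],
    [25,0,-1.5],
    [27,0,0],
    [26,0,0],
    [15,0,0],
    [0,10,0],
    [0,10,0],
    [0,0,0]
  ],
  "rotation": [
    [0,0.003,0],
    [0,0,0],
    [0,0,0],
    [0,0,0],
    [0,0,0],
    [0,0,0],
    [0,0,0],
    [0,0,0]
  ]
}}

```text
time_s: 19.75
eef_pos: [555.2, -109.0, 170.9]
tcp_rot: [-0.705, 0.046, -0.044, 0.706]
wrist_force: [0.3, 0.3, -2.2]
opening: 10.0
```

```bash
python3 - <<'E'
from h import *
p,f=st();hk(p)
look(10)
E
```

```text
t 19.75 p [ 555.2 -109.   170.9] phi -0.1261 ydown [-0.003  0.001 -1.   ] F [ 0.3  0.3 -2.2] op 10.0 q [-0.39  0.09  1.8  -0.    1.26 -0.27]
s -56.0 lat 0.5
```

View pics/side10.png

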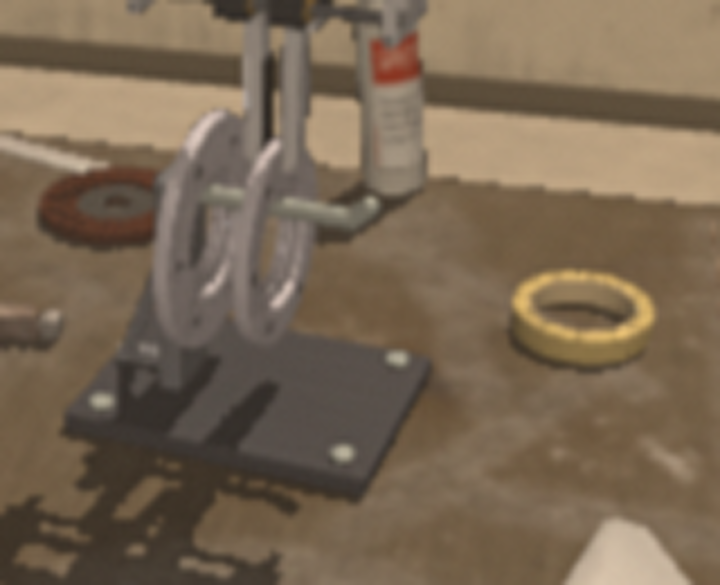

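{"method": "move_arm", "body": {
  "fingers": [0,0,0],
  "delta_pos": [
    [0,3,0],
    [0,2,0],
    [0,0,0]
  ],
  "rotation": [
    [0,0,0],
    [0,0,0],
    [0,0,0]
  ]
}}

```text
time_s: 20.18
eef_pos: [556.8, -109.7, 169.5]
tcp_rot: [0.706, -0.044, 0.045, -0.706]
wrist_force: [-3.6, 1.5, 6.6]
opening: 9.7
```

Seated on the bar (about +7 N). Release and rise.

{"method": "move_arm", "body": {
  "fingers": [0,0.28,0.28,0.28,0.28,0.28,0.28],
  "delta_pos": [
    [0,-2,0],
    [0,0,0],
    [0,0,0],
    [0,-10,0],
    [0,-22,0],
    [0,-22,0],
    [0,0,0]
  ],
  "rotation": [
    [0,0,0],
    [0,0,0],
    [0,0,0],
    [0,0,0],
    [0,0,0],
    [0,0,0],
    [0,0,0]
  ]
}}

```text
time_s: 21.05
eef_pos: [557.9, -110.0, 226.1]
tcp_rot: [0.706, -0.043, 0.046, -0.705]
wrist_force: [0.3, 0.2, 0.3]
opening: 26.3
```

```bash
python3 - <<'E'
from h import *
p,f=st();hk(p)
look(11)
plan(p,f,[610.7-95*.992,-116.6+95*.127,225],-1.698,9)
E
```

```text
t 21.05 p [ 557.9 -110.   226.1] phi -0.126 ydown [ 0.005 -0.002 -1.   ] F [0.3 0.2 0.3] op 26.3 q [-0.39  0.04  1.75  0.    1.35 -0.27]
s -53.2 lat -0.2
[[-4.6,0.1,0.0],[-4.6,0.2,-0.8],[-4.4,0.1,-1.5],[-4.1,0.1,-2.3],[-3.5,0.1,-3.0],[-3.0,0.2,-3.6],[-2.4,0.1,-4.0],[-1.6,0.1,-4.3],[-0.8,0.1,-4.6]]
[[0,np.float64(0.175),0],[0,np.float64(0.174),0],[0,np.float64(0.175),0],[0,np.float64(0.175),0],[0,np.float64(0.174),0],[0,np.float64(0.175),0],[0,np.float64(0.175),0],[0,np.float64(0.174),0],[0,np.float64(0.175),0]]
end [ 516.5 -104.5  225. ] -1.698
```

View pics/side11.png

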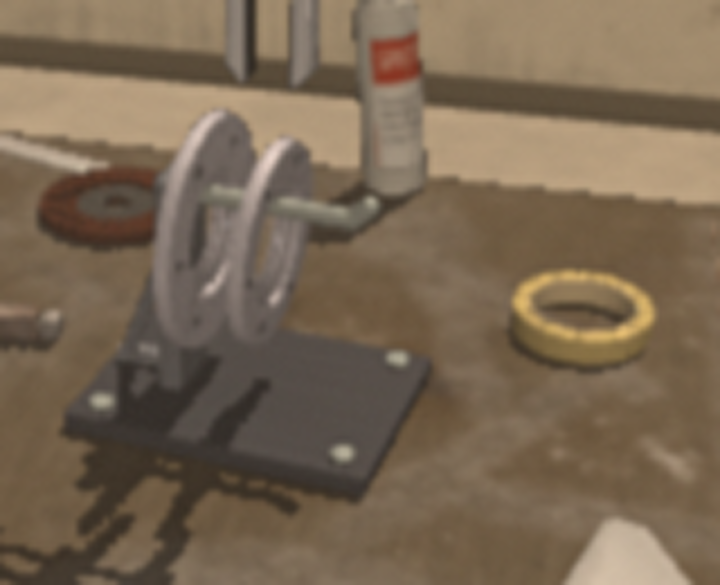

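{"method": "move_arm", "body": {
  "fingers": [0.8,0.8,0.8,0.8,0.8,0.8,0.8,0.8],
  "delta_pos": [
    [-4.5,0,0],
    [-4.5,0,-1],
    [-4.5,0,-1.5],
    [-4,0,-2.5],
    [-3.5,0,-3],
    [-3,0,-3.5],
    [-2.5,0,-4],
    [-1.5,0,-4.5]
  ],
  "rotation": [
    [0,0.175,0],
    [0,0.175,0],
    [0,0.175,0],
    [0,0.175,0],
    [0,0.175,0],
    [0,0.175,0],
    [0,0.175,0],
    [0,0.175,0]
  ]
}}

```text
time_s: 22.1
eef_pos: [518.8, -104.6, 222.0]
tcp_rot: [0.51, -0.491, 0.489, -0.509]
wrist_force: [1.0, -0.9, 0.0]
opening: 75.2
```

{"method": "move_arm", "body": {
  "fingers": [0.8,0.8],
  "delta_pos": [
    [-1,0,-4.5],
    [0,0,0]
  ],
  "rotation": [
    [0,0.172,0],
    [0,0,0]
  ]
}}

```text
time_s: 22.35
eef_pos: [514.4, -103.9, 222.3]
tcp_rot: [-0.468, 0.531, -0.53, 0.467]
wrist_force: [-0.6, 0.1, 0.6]
opening: 75.2
```

```bash
python3 - <<'E'
from h import *
p,f=st();hk(p)
plan(p,f,[610.7-95*.992,-116.6+95*.127,132],-1.698,4)
E
```

```text
t 22.35 p [ 514.4 -103.9  222.3] phi -1.6961 ydown [-0.002  0.001 -1.   ] F [-0.6  0.1  0.6] op 75.2 q [-0.42 -0.06  1.86  0.    1.35  1.28]
s -97.2 lat 0.4
[[0.1,22.6,0.5],[0.1,22.5,0.6],[0.1,22.6,0.5],[0.1,22.6,0.5]]
[[0,np.float64(0.0),0],[0,np.float64(0.001),0],[0,np.float64(0.0),0],[0,np.float64(0.001),0]]
end [ 516.4 -104.5  132. ] -1.6981
```

{"method": "move_arm", "body": {
  "fingers": [0.8,0.8,0.8,0.8,0.8,0.8,0.8],
  "delta_pos": [
    [0,20,0],
    [0,25,0],
    [0,25,0],
    [0,20,0],
    [0,0,4],
    [0,0,10],
    [0,0,8]
  ],
  "rotation": [
    [0,0,0],
    [0,0.002,0],
    [0,0,0],
    [0,0,0],
    [0,0,0],
    [0,0,0],
    [0,0,0]
  ]
}}

```text
time_s: 23.22
eef_pos: [538.5, -107.4, 134.7]
tcp_rot: [0.466, -0.53, 0.532, -0.467]
wrist_force: [0.1, 0.5, -0.0]
opening: 75.1
```

{"method": "move_arm", "body": {
  "fingers": [0.8,0.8,0.8,0.8],
  "delta_pos": [
    [0,0,4],
    [0,0,4],
    [0,0,4],
    [0,0,4]
  ],
  "rotation": [
    [0,0,0],
    [0,0,0],
    [0,0,0],
    [0,0,0]
  ]
}}

```text
time_s: 23.72
eef_pos: [552.8, -108.9, 133.6]
tcp_rot: [-0.467, 0.531, -0.531, 0.467]
wrist_force: [-3.6, -0.5, 3.4]
opening: 75.2
```

{"method": "move_arm", "body": {
  "fingers": [0.8,0.8,0.8],
  "delta_pos": [
    [0,0,4],
    [0,0,4],
    [0,0,4]
  ],
  "rotation": [
    [0,0,0],
    [0,0,0],
    [0,0,0]
  ]
}}

```text
time_s: 24.1
eef_pos: [564.9, -110.6, 133.5]
tcp_rot: [-0.467, 0.531, -0.531, 0.467]
wrist_force: [-5.0, 0.8, 4.1]
opening: 75.4
```

```bash
python3 - <<'E'
from h import *
p,f=st();hk(p)
look(12)
E
```

```text
t 24.1 p [ 564.9 -110.6  133.5] phi -1.7 ydown [-0.  0. -1.] F [-5.   0.8  4.1] op 75.4 q [-0.39  0.15  1.81 -0.    1.19  1.31]
s -46.2 lat 0.1
```

View pics/side12.png

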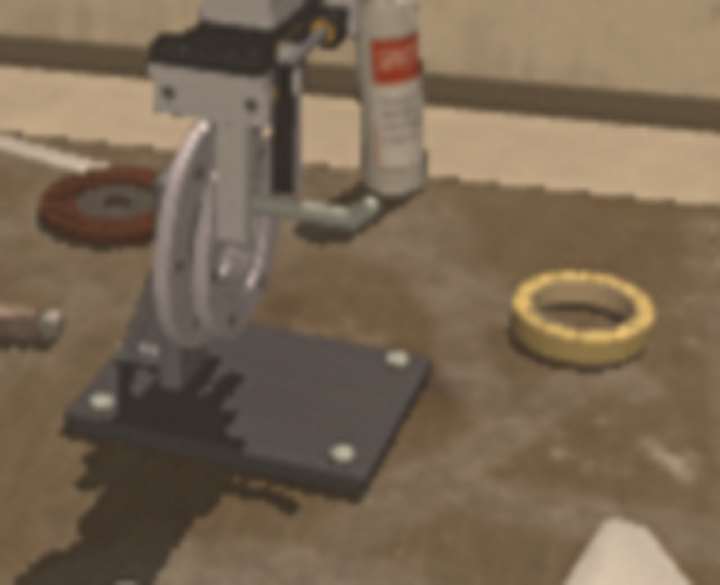

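{"method": "move_arm", "body": {
  "fingers": [0.8,0.8],
  "delta_pos": [
    [0,0,3],
    [0,0,2]
  ],
  "rotation": [
    [0,0,0],
    [0,0,0]
  ]
}}

```text
time_s: 24.4
eef_pos: [569.7, -111.2, 133.3]
tcp_rot: [-0.467, 0.531, -0.531, 0.467]
wrist_force: [-3.8, 0.1, 2.2]
opening: 75.0
```

{"method": "move_arm", "body": {
  "fingers": [0.8],
  "delta_pos": [
    [0,0,2]
  ],
  "rotation": [
    [0,0,0]
  ]
}}

```text
time_s: 24.52
eef_pos: [571.7, -111.5, 133.3]
tcp_rot: [-0.467, 0.531, -0.531, 0.467]
wrist_force: [-2.8, 0.5, 1.5]
opening: 74.8
```

{"method": "move_arm", "body": {
  "fingers": [0.8],
  "delta_pos": [
    [0,0,1.5]
  ],
  "rotation": [
    [0,0,0]
  ]
}}

```text
time_s: 24.65
eef_pos: [573.2, -111.6, 133.4]
tcp_rot: [-0.467, 0.531, -0.531, 0.467]
wrist_force: [-3.4, 0.6, 2.6]
opening: 75.5
```

```bash
python3 - <<'E'
from h import *
p,f=st();hk(p)
E
```

```text
t 24.65 p [ 573.2 -111.6  133.4] phi -1.7 ydown [-0.  0. -1.] F [-3.4  0.6  2.6] op 75.5 q [-0.39  0.17  1.79  0.    1.19  1.31]
s -37.9 lat 0.2
```

Past the "not entered" stop, so the boss is going in. Last ~2.4 mm.

{"method": "move_arm", "body": {
  "fingers": [0.8],
  "delta_pos": [
    [0,0,1.5]
  ],
  "rotation": [
    [0,0,0]
  ]
}}

```text
time_s: 24.78
eef_pos: [574.6, -111.9, 133.4]
tcp_rot: [-0.467, 0.531, -0.531, 0.467]
wrist_force: [-2.4, 0.9, 1.7]
opening: 75.4
```

{"method": "move_arm", "body": {
  "fingers": [0.8],
  "delta_pos": [
    [0,0,1.5]
  ],
  "rotation": [
    [0,0,0]
  ]
}}

```text
time_s: 24.9
eef_pos: [575.5, -112.0, 133.4]
tcp_rot: [-0.467, 0.532, -0.531, 0.466]
wrist_force: [-7.9, 1.8, 5.8]
opening: 75.3
```

{"method": "move_arm", "body": {
  "fingers": [0.8],
  "delta_pos": [
    [0,0,0.5]
  ],
  "rotation": [
    [0,0,0]
  ]
}}

```text
time_s: 25.02
eef_pos: [575.5, -111.9, 133.4]
tcp_rot: [-0.468, 0.532, -0.53, 0.466]
wrist_force: [-8.8, 0.6, 5.6]
opening: 75.5
```

```bash
python3 - <<'E'
from h import *
p,f=st();hk(p)
look(13)
E
```

```text
t 25.02 p [ 575.5 -111.9  133.4] phi -1.6995 ydown [-0.003  0.    -1.   ] F [-8.8  0.6  5.6] op 75.5 q [-0.38  0.18  1.78 -0.    1.19  1.31]
s -35.5 lat 0.2
```

View pics/side13.png

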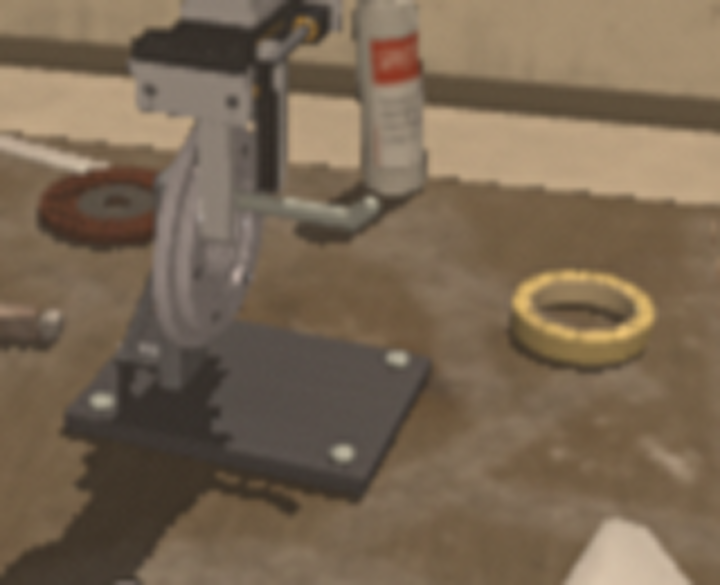

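The medium ring stopped at s = −35.5, exactly 10.0 mm from the large ring's stop, so it is nested. Retreat to the small ring.

{"method": "move_arm", "body": {
  "fingers": [0.8,0.8,0.8,0.8,0.8,0.8,0.8],
  "delta_pos": [
    [0,0,-10],
    [0,0,-25],
    [0,0,-20],
    [0,-20,0],
    [0,-30,0],
    [0,-28,0],
    [0,0,0]
  ],
  "rotation": [
    [0,0,0],
    [0,0,0],
    [0,0,0],
    [0,0,0],
    [0,0,0],
    [0,0,0],
    [0,0,0]
  ]
}}

```text
time_s: 25.95
eef_pos: [523.6, -105.7, 213.8]
tcp_rot: [0.466, -0.529, 0.533, -0.468]
wrist_force: [0.4, 0.5, 0.5]
opening: 75.1
```

```bash
python3 - <<'E'
from h import *
p,f=st();hk(p)
look(14)
plan(p,f,[543.6,247.6,175],.185,12)
E
```

```text
t 25.95 p [ 523.6 -105.7  213.8] phi -1.7001 ydown [ 0.006 -0.002 -1.   ] F [0.4 0.5 0.5] op 75.1 q [-0.41 -0.04  1.85  0.    1.33  1.29]
s -87.8 lat -0.2
[[-29.4,3.2,-2.1],[-29.4,3.3,2.4],[-28.6,3.2,7.1],[-27.2,3.2,11.4],[-25.0,3.3,15.6],[-22.4,3.2,19.3],[-19.0,3.3,22.5],[-15.2,3.2,25.2],[-11.1,3.2,27.3],[-6.7,3.3,28.8],[-2.2,3.2,29.4],[2.5,3.2,29.3]]
[[0,np.float64(-0.157),0],[0,np.float64(-0.157),0],[0,np.float64(-0.157),0],[0,np.float64(-0.157),0],[0,np.float64(-0.157),0],[0,np.float64(-0.158),0],[0,np.float64(-0.157),0],[0,np.float64(-0.157),0],[0,np.float64(-0.157),0],[0,np.float64(-0.157),0],[0,np.float64(-0.157),0],[0,np.float64(-0.157),0]]
end [543.6 247.6 175. ] 0.1849
```

View pics/side14.png

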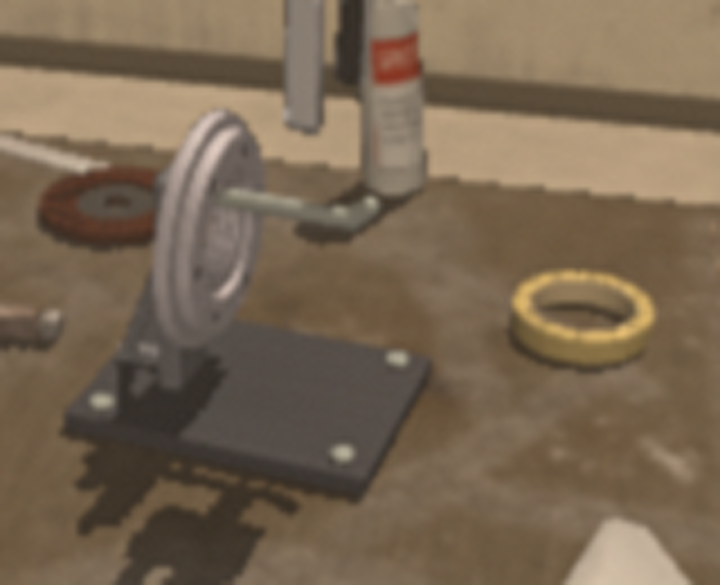

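{"method": "move_arm", "body": {
  "fingers": [0.45,0.45,0.45,0.45,0.45,0.45,0.45,0.45],
  "delta_pos": [
    [-29.5,0,-2],
    [-29.5,2,2.5],
    [-28.5,3,7],
    [-27,4,11.5],
    [-25,4,15.5],
    [-22.5,4,19.5],
    [-19,4,22.5],
    [-15,4,25]
  ],
  "rotation": [
    [0,-0.157,0],
    [0,-0.157,0],
    [0,-0.157,0],
    [0,-0.157,0],
    [0,-0.157,0],
    [0,-0.157,0],
    [0,-0.157,0],
    [0,-0.157,0]
  ]
}}

```text
time_s: 27.0
eef_pos: [534.7, 131.2, 184.0]
tcp_rot: [0.69, -0.155, 0.153, -0.69]
wrist_force: [0.2, 1.0, 0.0]
opening: 42.5
```

{"method": "move_arm", "body": {
  "fingers": [0.45,0.45,0.45,0.45,0.45],
  "delta_pos": [
    [-11,4,27.5],
    [-6.5,4,29],
    [-2,2,29.5],
    [2.5,0,29.5],
    [0,0,0]
  ],
  "rotation": [
    [0,-0.157,0],
    [0,-0.157,0],
    [0,-0.157,0],
    [0,-0.157,0],
    [0,0,0]
  ]
}}

```text
time_s: 27.62
eef_pos: [542.0, 249.5, 174.2]
tcp_rot: [0.704, 0.064, -0.066, -0.704]
wrist_force: [-0.1, 0.8, -0.7]
opening: 42.5
```

```bash
python3 - <<'E'
from h import *
p,f=st()
plan(p,f,[543.6,247.6,111],.185,1)
E
```

```text
t 27.62 p [542.  249.5 174.2] phi 0.1855 ydown [-0.003 -0.001 -1.   ] F [-0.1  0.8 -0.7] op 42.5 q [0.24 0.15 1.72 0.   1.27 0.06]
[[1.2,63.2,-2.2]]
[[0,np.float64(0.0),0]]
end [543.6 247.6 111. ] 0.1855
```

{"method": "move_arm", "body": {
  "fingers": [0.45,0.45,0.45,0.45,0.45],
  "delta_pos": [
    [1,10,-2],
    [0,20,0],
    [0,20,0],
    [0,13,0],
    [0,0,0]
  ],
  "rotation": [
    [0,0,0],
    [0,0,0],
    [0,0,0],
    [0,0,0],
    [0,0,0]
  ]
}}

```text
time_s: 28.25
eef_pos: [543.5, 246.3, 111.6]
tcp_rot: [0.704, 0.064, -0.066, -0.704]
wrist_force: [0.1, -0.3, -0.6]
opening: 42.6
```

```bash
python3 - <<'E'
from h import *
p,f=st()
im=capture("side");cv2.imwrite("pics/s15.png",cv2.resize(im[240:340,240:360,::-1],None,fx=5,fy=5))
E
```

```text
t 28.25 p [543.5 246.3 111.6] phi 0.1836 ydown [-0.003 -0.001 -1.   ] F [ 0.1 -0.3 -0.6] op 42.6 q [0.24 0.23 1.76 0.   1.16 0.05]
```

View pics/s15.png

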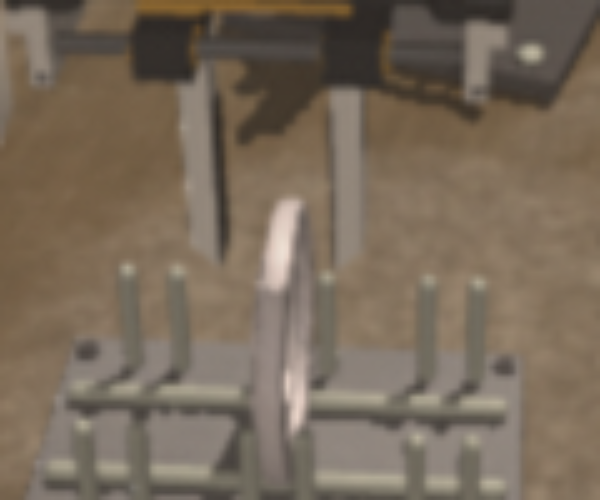

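The small ring sits between the open fingers at the right depth. Grip and lift.

{"method": "move_arm", "body": {
  "fingers": [0,0,0,0],
  "delta_pos": [
    [0,0,0],
    [0,0,0],
    [0,0,0],
    [0,0,0]
  ],
  "rotation": [
    [0,0,0],
    [0,0,0],
    [0,0,0],
    [0,0,0]
  ],
  "newtons": 30
}}

```text
time_s: 28.8
eef_pos: [544.6, 246.8, 113.8]
tcp_rot: [-0.704, -0.065, 0.065, 0.704]
wrist_force: [-0.4, -0.3, 1.3]
opening: 9.8
```

{"method": "move_arm", "body": {
  "fingers": [0,0,0,0,0],
  "delta_pos": [
    [0,-10,0],
    [0,-20,0],
    [0,-25,0],
    [0,-25,0],
    [0,0,0]
  ],
  "rotation": [
    [0,0,0],
    [0,0,0],
    [0,0,0],
    [0,0,0],
    [0,0,0]
  ]
}}

```text
time_s: 29.42
eef_pos: [546.4, 247.2, 197.2]
tcp_rot: [-0.704, -0.067, 0.063, 0.704]
wrist_force: [-0.4, -0.7, -1.3]
opening: 9.4
```

```bash
python3 - <<'E'
from h import *
p,f=st()
a,b=plan(p,f,[530,120,190],.185,4)
plan(a,b,[445,20,186],-.127,4)
im=capture("side");cv2.imwrite("pics/s16.png",cv2.resize(im[200:340,220:380,::-1],None,fx=4,fy=4))
E
```

```text
t 29.43 p [546.4 247.2 197.2] phi 0.1841 ydown [ 0.006  0.002 -1.   ] F [-0.4 -0.7 -1.3] op 9.4 q [ 0.24  0.13  1.7  -0.    1.3   0.05]
[[-9.8,1.8,-30.5],[-9.9,1.8,-30.5],[-9.8,1.8,-30.6],[-9.9,1.8,-30.5]]
[[0,np.float64(-0.0),0],[0,np.float64(-0.0),0],[0,np.float64(-0.001),0],[0,np.float64(0.0),0]]
end [530. 120. 190.] 0.1851
[[-25.5,1.0,-20.7],[-23.8,1.0,-22.5],[-22.0,1.0,-24.4],[-20.0,1.0,-26.0]]
[[0,np.float64(0.078),0],[0,np.float64(0.078),0],[0,np.float64(0.078),0],[0,np.float64(0.078),0]]
end [445.  20. 186.] -0.1269
```

View pics/s16.png

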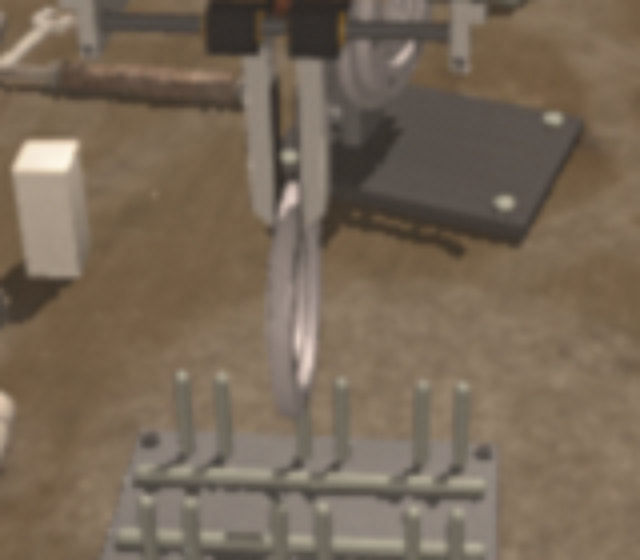

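{"method": "move_arm", "body": {
  "fingers": [0,0,0,0,0],
  "delta_pos": [
    [-5,1,-15],
    [-9,1,-28],
    [-10,2,-30],
    [-10,2,-30],
    [-6,1,-19]
  ],
  "rotation": [
    [0,0,0],
    [0,0,0],
    [0,0,0],
    [0,0,0],
    [0,0,0]
  ]
}}

```text
time_s: 30.1
eef_pos: [526.3, 117.6, 185.0]
tcp_rot: [-0.704, -0.064, 0.065, 0.704]
wrist_force: [0.4, -0.1, -2.3]
opening: 9.7
```

{"method": "move_arm", "body": {
  "fingers": [0,0,0,0,0,0],
  "delta_pos": [
    [-20,0,-17],
    [-21,0,-19],
    [-20,0,-21],
    [-18,0,-21],
    [-12,0,-16],
    [0,0,0]
  ],
  "rotation": [
    [0,0.062,0],
    [0,0.062,0],
    [0,0.063,0],
    [0,0.062,0],
    [0,0.062,0],
    [0,0,0]
  ]
}}

```text
time_s: 30.85
eef_pos: [441.9, 18.8, 185.9]
tcp_rot: [-0.706, 0.045, -0.045, 0.706]
wrist_force: [-0.0, 0.7, -2.1]
opening: 9.4
```

```bash
python3 - <<'E'
from h import *
p,f=st()
plan(p,f,[452,-96.3,187],-.127,4)
E
```

```text
t 30.85 p [441.9  18.8 185.9] phi -0.1282 ydown [-0.  0. -1.] F [-0.   0.7 -2.1] op 9.4 q [-0.22 -0.25  2.09  0.    1.3  -0.09]
[[6.2,-0.3,-28.2],[6.2,-0.2,-28.2],[6.1,-0.3,-28.3],[6.2,-0.3,-28.2]]
[[0,np.float64(-0.0),0],[0,np.float64(-0.001),0],[0,np.float64(0.0),0],[0,np.float64(-0.0),0]]
end [452.  -96.3 187. ] -0.1272
```

{"method": "move_arm", "body": {
  "fingers": [0,0,0,0,0,0],
  "delta_pos": [
    [4,0,-16],
    [6,0,-30],
    [7,0,-33],
    [5,0,-25],
    [2,0,-9],
    [0,0,0]
  ],
  "rotation": [
    [0,0,0],
    [0,0,0],
    [0,0,0],
    [0,0,0],
    [0,0,0],
    [0,0,0]
  ]
}}

```text
time_s: 31.6
eef_pos: [452.3, -95.9, 186.3]
tcp_rot: [-0.706, 0.045, -0.045, 0.706]
wrist_force: [-0.5, 0.0, -2.4]
opening: 9.4
```

```bash
python3 - <<'E'
from h import *
p,f=st();hk(p)
look(17)
E
```

```text
t 31.6 p [452.3 -95.9 186.3] phi -0.1273 ydown [-0.  0. -1.] F [-0.5  0.  -2.4] op 9.4 q [-0.46 -0.19  2.04  0.    1.29 -0.33]
s -159.7 lat 0.4
```

View pics/side17.png

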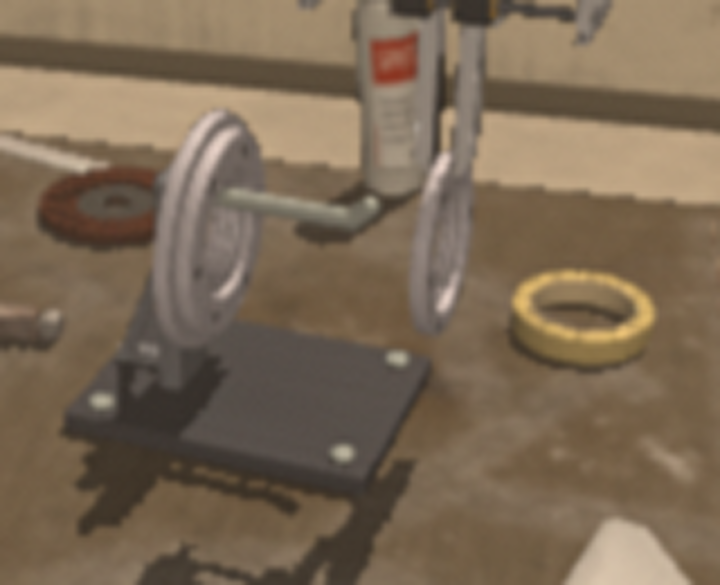

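{"method": "move_arm", "body": {
  "fingers": [0,0,0,0,0,0,0,0],
  "delta_pos": [
    [12,0,0],
    [24,0,0],
    [25,0,0],
    [24,0,0],
    [13,0,0],
    [0,10,0],
    [0,9,0],
    [0,0,0]
  ],
  "rotation": [
    [0,0,0],
    [0,0,0],
    [0,0,0],
    [0,0,0],
    [0,0,0],
    [0,0,0],
    [0,0,0],
    [0,0,0]
  ]
}}

```text
time_s: 32.65
eef_pos: [548.5, -107.7, 167.4]
tcp_rot: [-0.705, 0.045, -0.044, 0.706]
wrist_force: [-1.9, 1.2, 2.7]
opening: 9.3
```

{"method": "move_arm", "body": {
  "fingers": [0,0,0],
  "delta_pos": [
    [0,3,0],
    [0,2,0],
    [0,0,0]
  ],
  "rotation": [
    [0,0,0],
    [0,0,0],
    [0,0,0]
  ]
}}

```text
time_s: 33.02
eef_pos: [549.0, -107.9, 167.0]
tcp_rot: [0.706, -0.045, 0.044, -0.706]
wrist_force: [-11.9, 5.0, 24.0]
opening: 9.2
```

```bash
python3 - <<'E'
from h import *
p,f=st();hk(p)
look(18)
E
```

```text
t 33.02 p [ 549.  -107.9  167. ] phi -0.1266 ydown [-0.001  0.    -1.   ] F [-11.9   5.   24. ] op 9.2 q [-0.4   0.07  1.82 -0.    1.25 -0.27]
s -62.3 lat 0.8
```

View pics/side18.png

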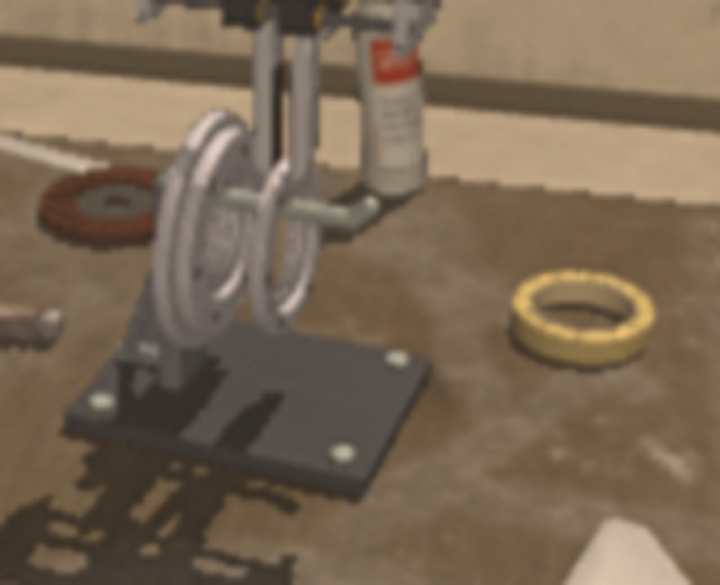

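It is on the bar, but I pressed it down too far (24 N). Back off before releasing.

{"method": "move_arm", "body": {
  "fingers": [0,0,0],
  "delta_pos": [
    [0,-4,0],
    [0,-1,0],
    [0,0,0]
  ],
  "rotation": [
    [0,0,0],
    [0,0,0],
    [0,0,0]
  ]
}}

```text
time_s: 33.45
eef_pos: [549.3, -108.2, 167.4]
tcp_rot: [0.706, -0.045, 0.045, -0.706]
wrist_force: [-0.6, 0.8, 2.7]
opening: 9.6
```

{"method": "move_arm", "body": {
  "fingers": [0.28,0.28,0.28,0.28,0.28,0.28],
  "delta_pos": [
    [0,0,0],
    [0,0,0],
    [0,-10,0],
    [0,-22,0],
    [0,-24,0],
    [0,0,0]
  ],
  "rotation": [
    [0,0,0],
    [0,0,0],
    [0,0,0],
    [0,0,0],
    [0,0,0],
    [0,0,0]
  ]
}}

```text
time_s: 34.2
eef_pos: [550.7, -108.7, 226.1]
tcp_rot: [0.706, -0.043, 0.047, -0.705]
wrist_force: [-0.5, 0.8, -0.5]
opening: 26.3
```

```bash
python3 - <<'E'
from h import *
p,f=st();hk(p)
look(19)
plan(p,f,[610.7-102*.992,-116.6+102*.127,225],-1.698,9)
E
```

```text
t 34.2 p [ 550.7 -108.7  226.1] phi -0.1269 ydown [ 0.005 -0.002 -1.   ] F [-0.5  0.8 -0.5] op 26.3 q [-0.4   0.02  1.77 -0.    1.35 -0.27]
s -60.5 lat 0.2
[[-4.6,0.1,-0.0],[-4.5,0.2,-0.8],[-4.4,0.1,-1.7],[-4.0,0.1,-2.3],[-3.5,0.1,-3.0],[-2.9,0.2,-3.5],[-2.3,0.1,-4.0],[-1.6,0.1,-4.4],[-0.8,0.1,-4.5]]
[[0,np.float64(0.175),0],[0,np.float64(0.174),0],[0,np.float64(0.175),0],[0,np.float64(0.174),0],[0,np.float64(0.175),0],[0,np.float64(0.174),0],[0,np.float64(0.175),0],[0,np.float64(0.174),0],[0,np.float64(0.175),0]]
end [ 509.5 -103.6  225. ] -1.6979
```

View pics/side19.png

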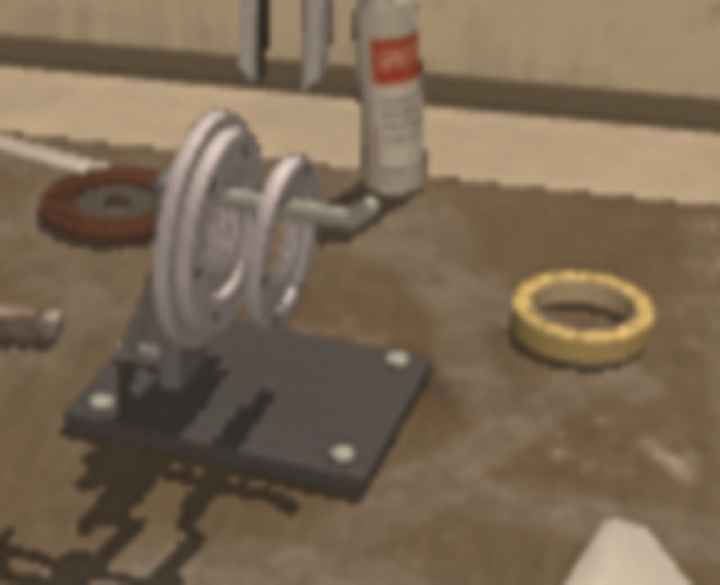

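{"method": "move_arm", "body": {
  "fingers": [0.8,0.8,0.8,0.8,0.8,0.8,0.8,0.8],
  "delta_pos": [
    [-4.5,0,0],
    [-4.5,0,-1],
    [-4.5,0,-1.5],
    [-4,0,-2.5],
    [-3.5,0,-3],
    [-3,0,-3.5],
    [-2.5,0,-4],
    [-1.5,0,-4.5]
  ],
  "rotation": [
    [0,0.175,0],
    [0,0.175,0],
    [0,0.175,0],
    [0,0.175,0],
    [0,0.175,0],
    [0,0.175,0],
    [0,0.175,0],
    [0,0.175,0]
  ]
}}

```text
time_s: 35.25
eef_pos: [511.5, -103.2, 221.9]
tcp_rot: [0.51, -0.491, 0.49, -0.509]
wrist_force: [0.3, 0.3, 0.6]
opening: 75.3
```

{"method": "move_arm", "body": {
  "fingers": [0.8,0.8],
  "delta_pos": [
    [-1,0,-4.5],
    [0,0,0]
  ],
  "rotation": [
    [0,0.172,0],
    [0,0,0]
  ]
}}

```text
time_s: 35.5
eef_pos: [507.1, -102.5, 222.2]
tcp_rot: [-0.468, 0.531, -0.53, 0.467]
wrist_force: [0.4, 0.3, -1.0]
opening: 75.3
```

{"method": "move_arm", "body": {
  "fingers": [0.8,0.8,0.8,0.8,0.8,0.8,0.8],
  "delta_pos": [
    [0,20,0],
    [0,25,0],
    [0,25,0],
    [0,20,0],
    [0,0,4],
    [0,0,10],
    [0,0,8]
  ],
  "rotation": [
    [0,0,0],
    [0,0.002,0],
    [0,0,0],
    [0,0,0],
    [0,0,0],
    [0,0,0],
    [0,0,0]
  ]
}}

```text
time_s: 36.38
eef_pos: [531.3, -106.1, 134.7]
tcp_rot: [0.466, -0.531, 0.532, -0.467]
wrist_force: [1.1, 0.7, -0.1]
opening: 74.9
```

```bash
python3 - <<'E'
from h import *
p,f=st();hk(p)
look(20)
E
```

```text
t 36.38 p [ 531.3 -106.1  134.7] phi -1.7003 ydown [ 0.002 -0.001 -1.   ] F [ 1.1  0.7 -0.1] op 74.9 q [-0.41  0.07  1.89  0.    1.18  1.29]
s -80.1 lat 0.3
```

View pics/side20.png

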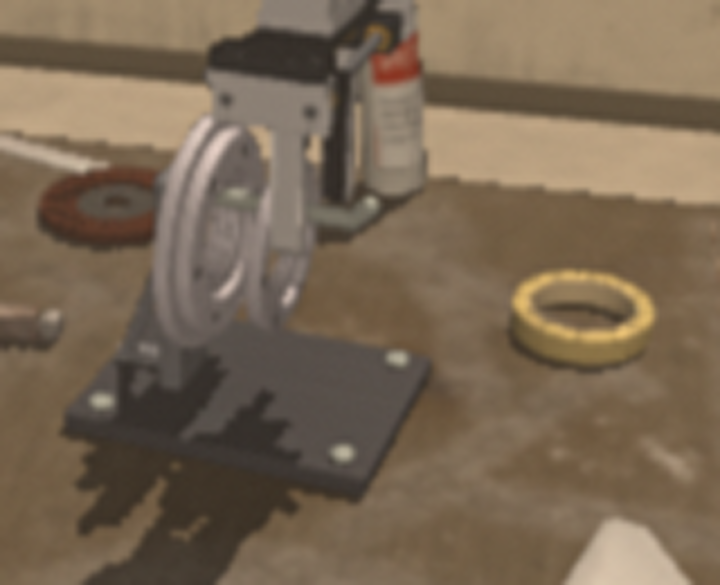

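{"method": "move_arm", "body": {
  "fingers": [0.8,0.8,0.8,0.8],
  "delta_pos": [
    [0,0,4],
    [0,0,4],
    [0,0,4],
    [0,0,4]
  ],
  "rotation": [
    [0,0,0],
    [0,0,0],
    [0,0,0],
    [0,0,0]
  ]
}}

```text
time_s: 36.92
eef_pos: [545.6, -107.7, 133.5]
tcp_rot: [-0.467, 0.532, -0.531, 0.466]
wrist_force: [-3.7, 0.5, 3.0]
opening: 75.1
```

{"method": "move_arm", "body": {
  "fingers": [0.8,0.8],
  "delta_pos": [
    [0,0,4],
    [0,0,4]
  ],
  "rotation": [
    [0,0,0],
    [0,0,0]
  ]
}}

```text
time_s: 37.17
eef_pos: [553.7, -108.8, 133.5]
tcp_rot: [-0.466, 0.532, -0.531, 0.466]
wrist_force: [-3.4, 0.7, 2.4]
opening: 75.5
```

```bash
python3 - <<'E'
from h import *
p,f=st();hk(p)
look(21)
E
```

```text
t 37.17 p [ 553.7 -108.8  133.5] phi -1.701 ydown [-0.  0. -1.] F [-3.4  0.7  2.4] op 75.5 q [-0.39  0.12  1.84 -0.    1.18  1.31]
s -57.6 lat 0.5
```

View pics/side21.png

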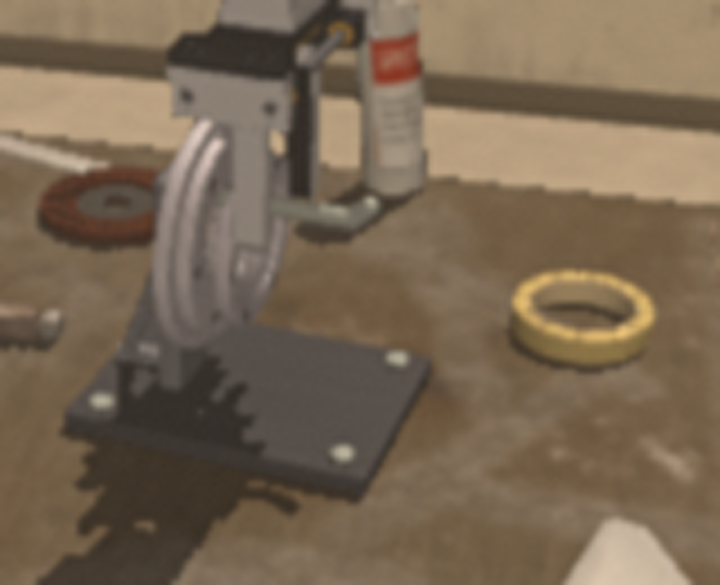

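12 mm remain, and the "not entered" stop would come at s = −50.5.

{"method": "move_arm", "body": {
  "fingers": [0.8,0.8],
  "delta_pos": [
    [0,0,3],
    [0,0,3]
  ],
  "rotation": [
    [0,0,0],
    [0,0,0]
  ]
}}

```text
time_s: 37.48
eef_pos: [559.5, -109.5, 133.4]
tcp_rot: [-0.466, 0.532, -0.531, 0.466]
wrist_force: [-1.9, 0.1, 1.1]
opening: 75.5
```

{"method": "move_arm", "body": {
  "fingers": [0.8],
  "delta_pos": [
    [0,0,2]
  ],
  "rotation": [
    [0,0,0]
  ]
}}

```text
time_s: 37.6
eef_pos: [561.5, -109.8, 133.4]
tcp_rot: [-0.466, 0.532, -0.531, 0.466]
wrist_force: [-3.0, 0.6, 1.9]
opening: 75.2
```

{"method": "move_arm", "body": {
  "fingers": [0.8],
  "delta_pos": [
    [0,0,2]
  ],
  "rotation": [
    [0,0,0]
  ]
}}

```text
time_s: 37.72
eef_pos: [563.5, -110.1, 133.4]
tcp_rot: [-0.466, 0.531, -0.531, 0.466]
wrist_force: [-2.4, 0.5, 2.1]
opening: 75.2
```

```bash
python3 - <<'E'
from h import *
p,f=st();hk(p)
E
```

```text
t 37.73 p [ 563.5 -110.1  133.4] phi -1.701 ydown [-0.  0. -1.] F [-2.4  0.5  2.1] op 75.2 q [-0.39  0.15  1.81 -0.    1.18  1.31]
s -47.7 lat 0.5
```

{"method": "move_arm", "body": {
  "fingers": [0.8],
  "delta_pos": [
    [0,0,1.5]
  ],
  "rotation": [
    [0,0,0]
  ]
}}

```text
time_s: 37.85
eef_pos: [564.9, -110.2, 133.5]
tcp_rot: [-0.467, 0.532, -0.531, 0.466]
wrist_force: [-4.0, 1.3, 2.6]
opening: 75.7
```

{"method": "move_arm", "body": {
  "fingers": [0.8],
  "delta_pos": [
    [0,0,1.5]
  ],
  "rotation": [
    [0,0,0]
  ]
}}

```text
time_s: 37.98
eef_pos: [565.6, -110.3, 133.6]
tcp_rot: [-0.467, 0.532, -0.531, 0.466]
wrist_force: [-9.4, 1.1, 6.5]
opening: 75.2
```

{"method": "move_arm", "body": {
  "fingers": [0.8],
  "delta_pos": [
    [0,0,0.5]
  ],
  "rotation": [
    [0,0,0]
  ]
}}

```text
time_s: 38.1
eef_pos: [565.6, -110.3, 133.6]
tcp_rot: [-0.468, 0.532, -0.53, 0.466]
wrist_force: [-8.5, 1.2, 7.4]
opening: 75.5
```

```bash
python3 - <<'E'
from h import *
p,f=st();hk(p)
E
```

```text
t 38.1 p [ 565.6 -110.3  133.6] phi -1.7002 ydown [-0.004  0.001 -1.   ] F [-8.5  1.2  7.4] op 75.5 q [-0.39  0.15  1.8  -0.    1.19  1.31]
s -45.5 lat 0.5
```

The firm stop is at s = −45.5, another 10.0 mm. Retreat and check with both cameras.

{"method": "move_arm", "body": {
  "fingers": [0.8,0.8,0.8,0.8,0.8,0.8,0.8,0.8],
  "delta_pos": [
    [0,0,-10],
    [0,0,-20],
    [0,0,-15],
    [0,-20,0],
    [0,-30,0],
    [0,-30,0],
    [0,-20,-40],
    [0,0,-40]
  ],
  "rotation": [
    [0,0,0],
    [0,0,0],
    [0,0,0],
    [0,0,0],
    [0,0,0],
    [0,0,0],
    [0,0,0],
    [0,0,0]
  ]
}}

```text
time_s: 39.1
eef_pos: [443.0, -94.6, 235.4]
tcp_rot: [0.466, -0.53, 0.533, -0.467]
wrist_force: [-0.7, -0.6, -0.2]
opening: 75.2
```

{"method": "move_arm", "body": {
  "fingers": [0.8,0.8,0.8,0.8,0.8,0.8],
  "delta_pos": [
    [-30,0,0],
    [-45,0,0],
    [-50,0,0],
    [-50,0,0],
    [-30,0,0],
    [0,0,0]
  ],
  "rotation": [
    [0,0,0],
    [0,0,0],
    [0,0,0],
    [0,0,0],
    [0,0,0],
    [0,0,0]
  ]
}}

```text
time_s: 39.85
eef_pos: [469.3, 110.3, 233.4]
tcp_rot: [0.467, -0.531, 0.531, -0.467]
wrist_force: [-0.1, 0.8, -0.2]
opening: 75.2
```

```bash
python3 - <<'E'
from h import *
p,f=st();hk(p)
look(22,("side","top"))
E
```

```text
t 39.85 p [469.3 110.3 233.4] phi -1.6977 ydown [ 0.001  0.    -1.   ] F [-0.1  0.8 -0.2] op 75.2 q [-0.   -0.19  1.95  0.    1.38  1.69]
s -169.1 lat 207.1
```

View pics/side22.png

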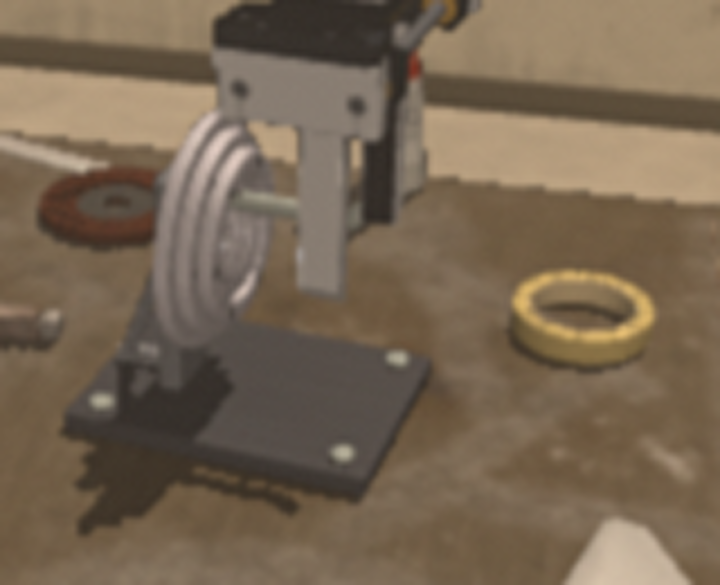

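View pics/top22.png

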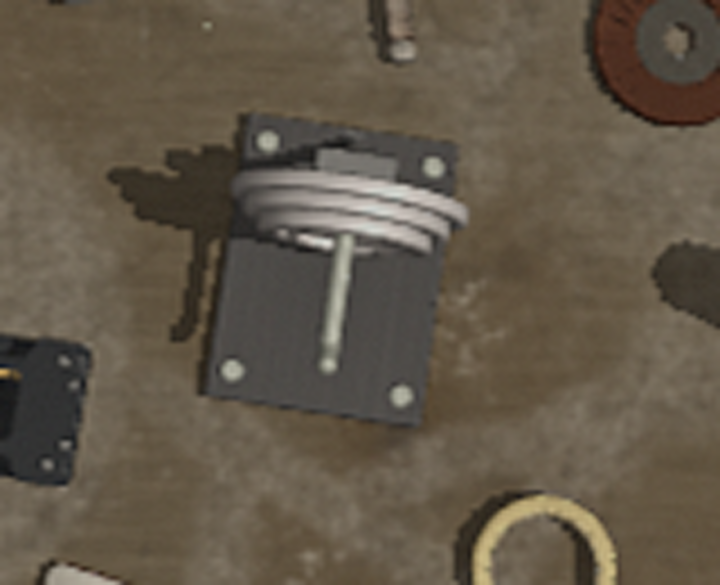

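```bash
python3 - <<'E'
from h import *
a=np.array([.992,-.127,0]);l=np.array([.127,.992,0]);r0=np.array([610.7,-116.6,120])
ims=[]
for n,o in(("side",(270,150)),("top",(250,150))):
  im=cv2.imread(f"pics/{n}22.png")
  for s,r in((-15,75),(-25,65),(-35,55)):
    for th in np.linspace(0,6.28,160):
      p=(proj(n,r0+a*s+r*(np.cos(th)*l+np.array([0,0,np.sin(th)])))-o+.5)*4.5
      cv2.circle(im,tuple(int(v) for v in p),1,(0,255,0),-1)
  ims.append(im[80:380,120:500])
cv2.imwrite("pics/ov2.png",np.hstack(ims))
E
```

```text
(no output)
```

View pics/ov2.png

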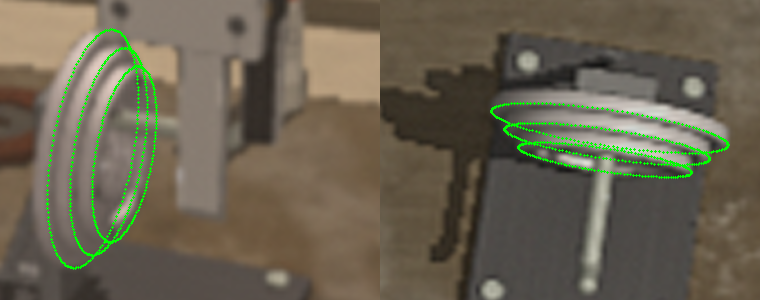

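The outlines computed for the fully home positions line up with all three rings in both views, to within the ~2 mm calibration. The arm is clear.

```bash
python3 - <<'E'
from plant import robot
print(robot.sign_off())
E
```

```text
the job is handed in; nothing more can be done
None
```

All three rings are on the hook in the order asked: large against the post, then medium, then small. I handed the job in at about 40 s with the arm clear.

- **Seating:** The pushes ended on firm stops of about 11, 9 and 9 N. The tool stopped at −25.5, −35.5 and −45.5 mm along the hook. Those are exact 10.0 mm steps, which is what fully entered bosses should give.
- **Cameras:** In the last pictures from both cameras, the ring outlines match the positions computed for all three home. They agree to within the calibration error of about 2 mm.
- **Stand and bystanders:** The stand's screws sit at the same pixels as before in the top view. I never moved near the spray can, tape roll or square bar.
- **One slip:** While lowering the small ring I pressed it onto the bar with about 24 N downward (27 N in total). I backed off before releasing it, and saw no shift of the stand.
- **Small disagreement:** The overlay suggests the stack may sit up to about 2 mm nearer the post than computed. I took this as calibration error.

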